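# Clamp the denture flasks in the ratchet press

## Task

Get the denture flasks ready for curing: push the loose handle bar, steel end first, fully home into the red socket of the press's ratchet lever, and stand every flask on the press bed, neck up, in a row along the middle of the bed with their broad flat faces square to the jaws. Then close the press with the lever and bar alone, one tooth a stroke, never shoving the carriage or plate by hand, until the pressure springs are squeezed by about a centimetre (5 to 19 mm is right, more cracks the plaster). Last, draw the bar out again, lay it flat on the green mat and leave the lever sprung back; do not disturb the plaster model, the bottle or the bowl.

Things in the scene. Friction and masses are not known exactly. Their poses are not given: they have to be found in the camera images.
- press: bench flask press, blue-green casting fixed to the bench. Origin: on the bench, below the middle of the fixed jaw's inner face; x along the press from that jaw (x = 0, 92 mm wide, top 82 mm above the bench) over the bed to the ratchet end, y across, z up. The ratchet end (foot, toothed bar, guides, up to 79 mm high) lies at x 190 to 445 mm; the lever swings on its -y side
- bed_centre (a point): centre of the open bed, on its top, at press x = 82 mm; axes as the press. The bed is flat, 28 mm above the bench, 100 mm wide (y -50 to 50 mm), without side walls. It is open from the fixed jaw's face (press x = 0) to the pressure plate's face (press x = 164 mm at the start)
- carriage (a joint): travel in m of the sliding carriage (crosshead and toothed bar, 10 mm tooth pitch) towards the fixed jaw: 0 = fully open as at the start, at most 0.145. A full stroke of the lever moves it one tooth, 10 mm (the first up to 13); a pawl holds it there (it may fall back up to 3 mm under load), it cannot be drawn back. It slides stiffly (35 N)
- pressure_plate (a joint): squeeze in m of the springs between pressure plate and crosshead: 0 = relaxed, grows as flasks hold the plate back, stop at 0.024. About 20 N at the start, 2 N more per mm; pushing loose flasks along squeezes them under 2 mm. The ends of the plate's two guide pins come out behind the crosshead by as much as the springs are squeezed: white end 5 mm, then green to 19 mm, then red
- plate_face (a point): middle of the pressure plate's face towards the flasks (aluminium plate 12 x 88 x 54 mm, from 29 to 83 mm above the bench); at press x = 164 mm minus carriage travel plus squeeze
- ratchet_lever (a joint): angle in rad of the ratchet lever about its upright axis: 0 = at rest (a spring brings it back when let go), 0.55 = end of stroke, against a stop. Grows counter-clockwise from above: the bar's end swings to the press's +x, away from the fixed jaw. A stroke counts only if it goes all the way (over 0.52) and all the way back (under 0.06). 200 mm from the axis it takes 2 N to start, up to about 18 N
- lever_pivot (a point): on the lever's upright axis, 58 mm above the bench, level with the bore's middle. Its x axis points outwards along the socket's bore and turns with the lever
- socket_mouth (a point): centre of the flared mouth of the red square socket on the lever, 152 mm from the lever's axis, 58 mm above the bench; x axis points outwards along the level bore. The flare is about 10 mm deep and 28 mm wide; behind it the bore is 21 x 21 mm. The socket is 29 mm square outside, 36 mm at the mouth; nothing stands under or beside it
- socket_end (a point): centre of the bore's bottom, 20 mm from the lever's axis, 132 mm inside the mouth; x axis as for the mouth. The bar is home when its tip is here
- handle_bar: loose square bar, 16 x 16 x 230 mm, 0.4 kg, steel at the +x end and black rubber over the last 88 mm at the -x end; origin in the middle of its underside, x along the bar towards the steel end. It lies on the bench at the start; home in the socket, 98 mm of it stand out of the mouth
- bar_tip (a point): centre of the steel end face of the bar, 115 mm from its middle
- bar_rear (a point): centre of the rubber end face of the bar
- flask_a: a closed aluminium denture flask with a brass filling neck on top (one to three of three alike are present; absent ones read None). Block 46 mm (x, the clamped thickness) x 80 mm (y) x 56 mm high; neck 24 x 24 mm, 32 mm high, in the middle, so 88 mm in all; 0.5 kg. Origin: centre of its underside, z up through the neck. In the press its x axis lies along the press's x, either way round
- flask_b: a closed aluminium denture flask with a brass filling neck on top (one to three of three alike are present; absent ones read None). Block 46 mm (x, the clamped thickness) x 80 mm (y) x 56 mm high; neck 24 x 24 mm, 32 mm high, in the middle, so 88 mm in all; 0.5 kg. Origin: centre of its underside, z up through the neck. In the press its x axis lies along the press's x, either way round
- flask_c: a closed aluminium denture flask with a brass filling neck on top (one to three of three alike are present; absent ones read None). Block 46 mm (x, the clamped thickness) x 80 mm (y) x 56 mm high; neck 24 x 24 mm, 32 mm high, in the middle, so 88 mm in all; 0.5 kg. Origin: centre of its underside, z up through the neck. In the press its x axis lies along the press's x, either way round
- bench_mat: green mat, 420 mm (x) x 520 mm (y), 1 mm thin, fixed flat on the bench; origin at its centre. The flasks and the bar start on it
- plaster_model: bystander: a dental plaster model, 62 x 66 x 40 mm, origin under its centre
- separator_bottle: bystander: white bottle with blue cap, 54 mm across, 130 mm high, origin under its centre
- mixing_bowl: bystander: blue mixing bowl, 104 mm across, 60 mm high, origin under its centre
Mind the look-alikes: they are no part of the job. Several things look just like the handle_bar: the one meant starts farthest to the robot's right. Leave any pink look-alike of the flask_c alone.

How it is judged:
On the way, in this order (a step that is already met when the one before it is completed fails the run):
1. the handle bar is fully home in the lever's socket and every flask stands on the bed, before the springs are squeezed (distance between bar_tip and socket_end below 0.012 m and x of flask_a in the frame of press between 0.018 and 0.146 m and y of flask_a in the frame of press between -0.016 and 0.016 m and height (world z) of flask_a between 0.022 and 0.036 m and angle between each of flask_a, flask_b, flask_c's own z axis and vertical below 0.12 rad and angle between the x axis of each of flask_a, flask_b, flask_c and the x axis of press, either way round below 0.15 rad and x of flask_b in the frame of press between 0.018 and 0.146 m and y of flask_b in the frame of press between -0.016 and 0.016 m and height (world z) of flask_b between 0.022 and 0.036 m and x of flask_c in the frame of press between 0.018 and 0.146 m and y of flask_c in the frame of press between -0.016 and 0.016 m and height (world z) of flask_c between 0.022 and 0.036 m and value of joint pressure_plate below 0.004 m), for 0.2 s.
2. the springs are squeezed at least 5 mm against the flasks (x of flask_a in the frame of press between 0.018 and 0.146 m and y of flask_a in the frame of press between -0.016 and 0.016 m and height (world z) of flask_a between 0.022 and 0.036 m and angle between each of flask_a, flask_b, flask_c's own z axis and vertical below 0.12 rad and angle between the x axis of each of flask_a, flask_b, flask_c and the x axis of press, either way round below 0.15 rad and x of flask_b in the frame of press between 0.018 and 0.146 m and y of flask_b in the frame of press between -0.016 and 0.016 m and height (world z) of flask_b between 0.022 and 0.036 m and x of flask_c in the frame of press between 0.018 and 0.146 m and y of flask_c in the frame of press between -0.016 and 0.016 m and height (world z) of flask_c between 0.022 and 0.036 m and value of joint pressure_plate above 0.005 m), for 0.2 s.
At the end, for the whole second after the job is handed in: every flask that is there stands upright on the press bed between the jaws, within 16 mm of the bed's centre line and 0.15 rad of square, the springs are squeezed 5 to 19 mm, the bar lies flat on the bench with its middle over the green mat, the lever is back at rest (under 0.1 rad), all at rest (all of step 2 and height (world z) of each of bar_tip, bar_rear below 0.016 m and x of handle_bar in the frame of bench_mat between -0.21 and 0.21 m and y of handle_bar in the frame of bench_mat between -0.26 and 0.26 m and value of joint pressure_plate below 0.019 m and value of joint ratchet_lever below 0.1 rad and linear speed of each of flask_a, flask_b, flask_c, handle_bar below 0.02 m/s); the robot touches nothing.
It fails at once if the springs are squeezed more than 22 mm (plaster cracks) (value of joint pressure_plate above 0.022 m).
It fails at once if the carriage or pressure plate is shoved by the robot (over 20 N) (contact force between any of the arm, the fingers and carriage above 20 N).
It fails at once if the plaster model is moved more than 3 cm (distance of plaster_model from where it was at the start of the episode above 0.03 m).
It fails at once if the bottle is moved more than 3 cm (distance of separator_bottle from where it was at the start of the episode above 0.03 m).
It fails at once if the bowl is moved more than 3 cm (distance of mixing_bowl from where it was at the start of the episode above 0.03 m).
Of flask_a, flask_b, flask_c only 1 to 3 are there at a start; the rules pass over those that are not, and their reading is None.
At some moment in a run one of flask_a, flask_b, flask_c may be knocked a few centimetres aside while the robot is not near it.
It also fails if it takes over 210 s, if anything falls off the work surface, if the arm or the gripper's body presses on something with over 40 N, if the wrist force passes 120 N, or if a joint passes its speed limit or range.

## Robot

A 7-joint arm with a two-finger parallel gripper is mounted at the origin on the work surface. World frame = base frame: x ahead of the robot, y to its left, z up, the work surface at z = 0. Lengths are in m, angles in rad, forces in N, time in s.
With the tool pointing down it reaches from about 0.4 to 0.85 m from the base axis. Payload 4.5 kg.
Tool frame: the origin (TCP) lies on the centre line of the jaws, within the pads' length; the fingertips stand 8 mm ahead of it and the grasp point (between the pads) lies 11 mm behind it; z points along the fingers, x is the direction in which the jaws open and shut, and the axes are right-handed (so a half turn about z gives the same grasp; the last joint's range is limited). The gripper opens to 88 mm and grips with 3 to 60 N. Pads are 18 mm wide; open, the fingers measure 123 mm over their backs; the gripper's body (75 mm by 187 mm) begins 45 mm behind the grasp point.
Start: joints at [-1.313, 0.689, -0.195, 1.565, 0.157, 0.902, -0.215], TCP at [0.139, 0.609, 0.247] pointing down, gripper open.
Joint ranges: [-3.01, 3.01], [-0.46, 2.08], [-1.47, 1.51], [0.13, 2.56], [-1, 4.14], [0.04, 2.09], [-2.66, 2.66]. Speed limits (rad/s): [2.57, 2.57, 3.14, 3.14, 3.14, 3.14, 3.14].

## Interface

Orientations are given as a unit quaternion [x, y, z, w].
In Python, from plant import r gives the robot as it stands.
- The arm moves only by the shell command python3 -m pendant 'ROWS' [FORCE]. ROWS is JSON, a list of rows, each a list of 3 entries, a list of its own where there are three numbers: the turn, a rotation vector about the tool's x, y, z in rad, then the shift along the tool's x, y, z in m, then the opening, from 0 (shut) to 1 (fully open). In form: [[[wx, wy, wz], [tx, ty, tz], claw], ...]. A call has 1 to 10 rows; each row is the pose to reach, as a shift and turn from the pose commanded when the call began, along the tool's axes at that moment; what a row does not reach only later rows make up. A row lasts 1/10 s, in which the tool goes at most 50 mm and 8.59 degrees, less where a joint would pass 70% of its speed; a pose out of reach is approached as far as the arm can. A call with a gripper value outside its range is refused whole. The fingers move at their own pace and stop on an object; FORCE is the grip in N (left out, the last holds). Time passes only in rows, so rows that repeat a pose let the fingers close. It gives the time, the measured TCP pose, the force and the opening at its end, in the units of the state.
- r.get_state(): the state, without advancing time (a new reading comes with each control period).
- r.snapshot(name): name is "scene" or "top" or "wrist"; returns a dict with "image" (480x640x3 uint8, red, green, blue), "mtx" (3x3 intrinsics, pixels), "dist" ([k1, k2, p1, p2, k3] as OpenCV has them; the pictures are not rectified), "R" (3x3) and "t" (3): a world point X has camera coordinates R X + t; the wrist camera has in their place "T_tool_cam" (4x4, takes a point from camera to tool coordinates, whose origin is the TCP and whose axes are the tool frame's). Camera axes: x right, y down, z forward; pixel columns grow to the right and rows downward; lengths in m; the calibration is good to about 2 mm. A picture is of the moment at which its call begins: read the wrist's pose just before it. There is no depth.
- r.finish_job(): hands the job in, once; it reports no verdict.
The state is a dict: "clock": time; "q": joint angles; "qd": joint speeds; "joint_torque": joint torques, N m; "tool_pos": TCP position; "eef_rot": TCP orientation; "contact_force": force on the tool from outside, world axes, zero at the start; "moment": the same for the moment, N m; "opening": opening from 0.0 (shut) to 1.0 (fully open).
Only numpy, scipy, OpenCV 4.12 (cv2) and the standard library are available. Lean on these libraries where they do the work, as an engineer would, in place of code of your own. Each camera call takes 0.05 s, during which the arm holds its last target. There are 200 camera calls.

## Working session

There is one attempt and no reset: what is moved stays moved. The work goes in short steps, Python scripts to look and compute and a shell command to move; the robot and the scene stay as the last step left them, time stands still between calls to the robot, and variables do not carry over. Pictures are saved under pics/ and viewed, about 12 in all and at most 16, crops included, and the job is handed in when it is done.

```bash
ls; mkdir -p pics
cat > h.py <<'E'
import numpy as np, cv2
from plant import r
from scipy.spatial.transform import Rotation as Ro
def snap(n, f=None):
    st=r.get_state(); s=r.snapshot(n); im=cv2.cvtColor(s["image"],cv2.COLOR_RGB2BGR)
    if "T_tool_cam" in s:
        T=np.eye(4);T[:3,:3]=Ro.from_quat(st["eef_rot"]).as_matrix();T[:3,3]=st["tool_pos"]
        W=T@np.array(s["T_tool_cam"]); s["R"]=W[:3,:3].T; s["t"]=-W[:3,:3].T@W[:3,3]
    s["bgr"]=im
    if f: cv2.imwrite("pics/"+f,im)
    return s
def ray(s,px,z):
    p=cv2.undistortPoints(np.array(px,float).reshape(-1,1,2),np.array(s["mtx"]),np.array(s["dist"])).reshape(-1,2)
    R=np.array(s["R"]);c=-R.T@np.array(s["t"]).reshape(3)
    d=np.c_[p,np.ones(len(p))]@R
    return c+d*((z-c[2])/d[:,2])[:,None]
def proj(s,X):
    return cv2.projectPoints(np.array(X,float).reshape(-1,1,3),cv2.Rodrigues(np.array(s["R"]))[0],np.array(s["t"],float),np.array(s["mtx"]),np.array(s["dist"]))[0].reshape(-1,2)
E
python3 - <<'E'
from h import *
np.set_printoptions(precision=3,suppress=True)
for n in("scene","top"):
    s=snap(n,n+"0.png"); print(n,-np.array(s["R"]).T@np.array(s["t"]).reshape(3))
    print(np.array(s["R"]))
s=snap("wrist");print(s["T_tool_cam"],s["mtx"])
print(r.get_state())
E
```

```text
pics
scene [ 1.246 -0.304  0.683]
[[ 0.401  0.916  0.   ]
 [ 0.561 -0.245 -0.791]
 [-0.724  0.317 -0.612]]
top [0.243 0.048 1.51 ]
[[-0.027 -1.     0.008]
 [-0.984  0.025 -0.176]
 [ 0.175 -0.013 -0.984]]
[[ 1.    -0.    -0.001 -0.   ]
 [ 0.001  0.956  0.295 -0.077]
 [ 0.    -0.295  0.956 -0.138]
 [ 0.     0.     0.     1.   ]] [[416.381   0.    319.34 ]
 [  0.    416.381 240.209]
 [  0.      0.      1.   ]]
{'clock': 0.15, 'q': array([-1.313,  0.69 , -0.195,  1.566,  0.157,  0.902, -0.215]), 'qd': array([-0.   , -0.003, -0.002, -0.001, -0.   ,  0.   , -0.001]), 'joint_torque': array([ -0.002, -52.786,  -1.268, -15.359,  -0.052,   0.004,   0.   ]), 'tool_pos': array([0.139, 0.609, 0.246]), 'eef_rot': array([ 0.782,  0.624, -0.001,  0.   ]), 'contact_force': array([ 0.696, -0.3  ,  0.207]), 'moment': array([-0.034, -0.093,  0.027]), 'opening': 1.0052373221477464}
```

View pics/top0.png

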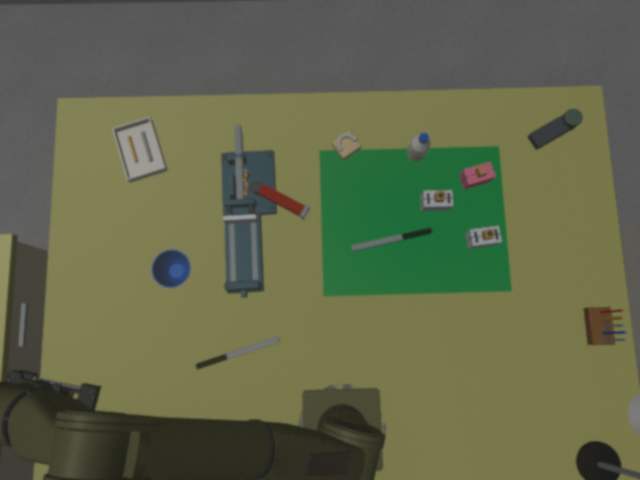

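View pics/scene0.png

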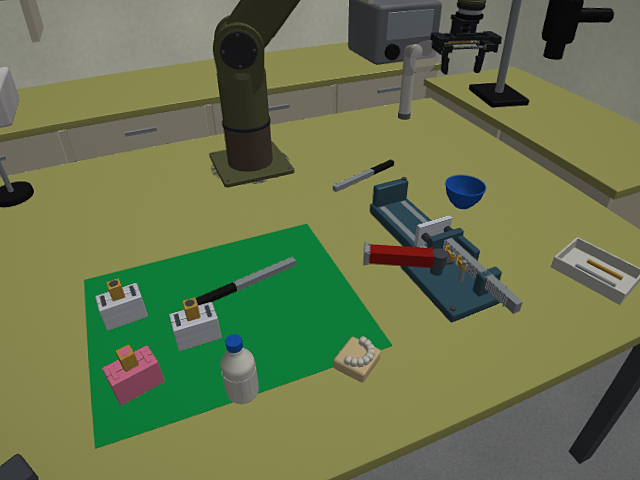

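The top view shows two bars: one on the mat at (391,240) and one off it at (237,352). The mat bar lies farther to the robot's right, so it is the one to use. There are three flask shapes: white at (437,199), white at (485,237) and pink at (479,174). The pink one is the decoy, so two flasks are present. The press is at (245,220), with its fixed jaw at row 288 (nearest the robot), so press x points away from the robot. The red lever is at (280,198).

Run:
```python
from h import *
np.set_printoptions(precision=4,suppress=True)
s=snap("top"); im=s["bgr"]; hsv=cv2.cvtColor(im,cv2.COLOR_BGR2HSV)
def blobs(m,x0,x1,y0,y1,amin,z,name):
    mm=np.zeros_like(m);mm[y0:y1,x0:x1]=m[y0:y1,x0:x1]
    for c in cv2.findContours(mm,0,2)[0]:
        if cv2.contourArea(c)<amin: continue
        b=cv2.boxPoints(cv2.minAreaRect(c)); w=ray(s,b,z)
        e=w[1]-w[0];f=w[2]-w[1]; L=e if np.hypot(*e[:2])>np.hypot(*f[:2]) else f
        print(name,np.mean(b,0),w.mean(0)[:2],"size",np.hypot(*e[:2]),np.hypot(*f[:2]),"longdir",np.degrees(np.arctan2(L[1],L[0])))
H,S,V=cv2.split(hsv)
green=((H>50)&(H<75)&(S>120)).astype(np.uint8)*255
blobs(cv2.bitwise_not(green),345,437,222,256,60,.012,"bar")
brass=((H>12)&(H<28)&(S>100)&(V>60)).astype(np.uint8)*255
blobs(brass,325,505,150,290,15,.088,"brass")
light=((S<60)&(V>100)).astype(np.uint8)*255
blobs(light,415,510,180,255,50,.056,"flask")
red=(((H<6)|(H>174))&(S>150)).astype(np.uint8)*255
blobs(red,230,320,170,225,60,.0725,"red")
teal=((H>85)&(H<110)&(S>40)&(V<140)).astype(np.uint8)*255
blobs(teal,215,285,110,300,60,.028,"teal")
blobs(green,315,515,140,300,600,.001,"mat")
cv2.imwrite("pics/c1.png",cv2.resize(im[115:305,215:505],None,fx=2.75,fy=2.75,interpolation=cv2.INTER_CUBIC))
```

```text
bar [390.264  238.9775] [ 0.5    -0.1558] size 0.2285022456883908 0.021355748420254568 longdir -78.3545849664535
brass [488.  234.5] [ 0.4922 -0.4044] size 0.02649428487910028 0.01886787790352416 longdir -91.48226781410159
brass [439.5 196.5] [ 0.5989 -0.2827] size 0.024158597308463002 0.01932511060512196 longdir -91.47298295903022
brass [480.7 172.1] [ 0.6638 -0.3983] size 0.021608204484702832 0.027448791802551806 longdir -119.5667123793294
flask [485.1834 235.3756] [ 0.4956 -0.4068] size 0.08451912401551456 0.04702421853133096 longdir -83.79656722925571
flask [437. 198.] [ 0.6029 -0.283 ] size 0.08242171715206281 0.04512746179833489 longdir -91.47163705701603
red [280.6921 199.2024] [0.6063 0.1439] size 0.02611229058700896 0.12351804941961375 longdir -120.08482124435984
teal [243.4633 257.7153] [0.4569 0.2504] size 0.09470117535558771 0.20575424593268396 longdir -178.77376674840914
teal [240.  209.5] [0.5909 0.2598] size 0.019902019156674135 0.04433389792624242 longdir -91.43593914262543
teal [248.5 186. ] [0.6585 0.236 ] size 0.14378892474472568 0.18489242096044534 longdir 179.33963166959262
teal [256. 169.] [0.7067 0.2148] size 0.09596399070263821 0.09930131256118015 longdir 179.35250405991445
mat [415.0219 220.5473] [ 0.5575 -0.2297] size 0.5385209940613007 0.4160245310260704 longdir -89.81106447082459
```

View pics/c1.png

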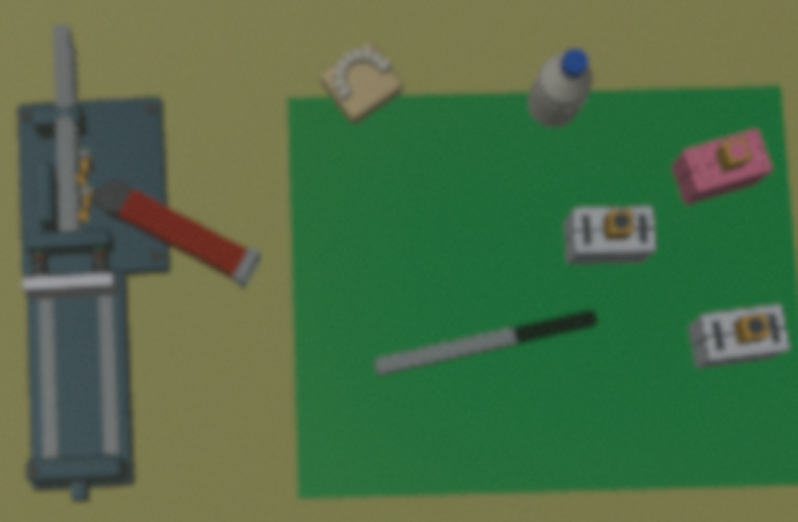

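The crop confirms two alu flasks, the decoy in pink, and the bar on the mat with its steel end to the left. Next I'll move over the press for a close look.

```bash
cat >> h.py <<'E'
def goto(p,yaw,st=None):
    """turn+shift in the current tool frame to reach TCP p, tool down, tool x at world yaw (deg)"""
    st=st or r.get_state(); R=Ro.from_quat(st["eef_rot"]); a=np.radians(yaw)
    c,s=np.cos(a),np.sin(a)
    G=Ro.from_matrix(np.array([[c,s,0],[s,-c,0],[0,0,-1.]]))
    print("clock",round(st["clock"],2),"turn",np.round((R.inv()*G).as_rotvec(),4),"shift",np.round(R.inv().apply(np.array(p)-st["tool_pos"]),4),"pos",np.round(st["tool_pos"],4),"F",np.round(st["contact_force"],1))
E
python3 -c "
from h import *
goto([.48,.16,.32],90)"
```

```text
clock 0.2 turn [-0.      0.0011 -0.2237] shift [-0.3622  0.4325 -0.0733] pos [0.1386 0.6091 0.2462] F [ 0.5  0.3 -0.4]
```

```bash
python3 -m pendant '[[[0,0,-0.15],[-0.03,0.036,-0.04],1],[[0,0.001,-0.224],[-0.07,0.08,-0.073],1],[[0,0.001,-0.224],[-0.362,0.432,-0.073],1],[[0,0.001,-0.224],[-0.362,0.432,-0.073],1],[[0,0.001,-0.224],[-0.362,0.432,-0.073],1],[[0,0.001,-0.224],[-0.362,0.432,-0.073],1],[[0,0.001,-0.224],[-0.362,0.432,-0.073],1],[[0,0.001,-0.224],[-0.362,0.432,-0.073],1],[[0,0.001,-0.224],[-0.362,0.432,-0.073],1],[[0,0.001,-0.224],[-0.362,0.432,-0.073],1]]'
python3 -m pendant '[[[0,0,0],[0,0,0],1],[[0,0,0],[0,0,0],1],[[0,0,0],[0,0,0],1]]'
python3 -c "
from h import *
snap('wrist','w1.png');goto([.48,.16,.32],90)"
```

```text
clock: 1.2
tool_pos: [0.4302, 0.2246, 0.3173]
eef_rot: [0.707, 0.707, 0.001, -0.0]
contact_force: [1.6, 0.3, -0.3]
opening: 0.996
clock: 1.5
tool_pos: [0.4285, 0.2276, 0.3171]
eef_rot: [0.706, 0.708, 0.0, -0.001]
contact_force: [-0.6, 0.2, 0.0]
opening: 1.0
clock 1.55 turn [-0.0005 -0.0018  0.0034] shift [-0.0681  0.0515 -0.003 ] pos [0.4283 0.228  0.3171] F [-0.1 -0.1  0.1]
```

View pics/w1.png

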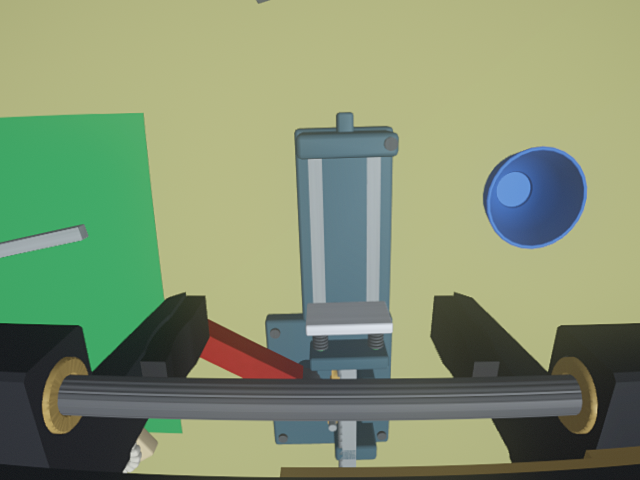

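The wrist view, with image down being world +x, shows the bed with two light rails at cols 315–375, rows 158–300. The fixed jaw top is at rows 128–158 and the plate at row 320. The red lever is partly behind the left finger.

Run:
```python
from h import *
np.set_printoptions(precision=4,suppress=True)
s=snap("wrist"); im=s["bgr"]; H,S,V=cv2.split(cv2.cvtColor(im,cv2.COLOR_BGR2HSV))
def edges(z,mask,rows):
    L=[];R_=[]
    for y in rows:
        xs=np.where(mask[y,285:410])[0]+285
        L.append((xs.min(),y));R_.append((xs.max()+1,y))
    l=ray(s,L,z);q=ray(s,R_,z)
    m=(l+q)/2; k=np.polyfit(m[:,0],m[:,1],1)
    print("width",np.hypot(*(q-l).T[:2]).mean(),"yaw deg",np.degrees(np.arctan(k[0])),"y at x=.45",np.polyval(k,.45))
rows=range(172,292,8)
edges(.028,(S<45)&(V>110),rows)
teal=(H>85)&(H<112)&(S>50)
edges(.028,teal,rows)
col=[345]
print("jaw rows", [(y,im[y,345].tolist()) for y in range(146,172,2)])
print("plate rows", [(y,im[y,345].tolist()) for y in range(290,325,2)])
print(ray(s,[(345,y) for y in (152,156,160,164)],.082)[:,:2].tolist(), "plate top near edge", ray(s,[(345,302),(345,318)],.083)[:,:2].tolist())
```

```text
width 0.08422310006536808 yaw deg 2.20161917400898 y at x=.45 0.25849466522731784
width 0.09709765971942293 yaw deg 1.6692884779572774 y at x=.45 0.25456361349302115
jaw rows [(146, [140, 129, 101]), (148, [140, 129, 102]), (150, [137, 127, 99]), (152, [137, 127, 99]), (154, [134, 123, 96]), (156, [119, 110, 84]), (158, [109, 102, 81]), (160, [141, 129, 100]), (162, [140, 129, 100]), (164, [140, 129, 100]), (166, [139, 128, 99]), (168, [140, 128, 99]), (170, [139, 128, 99])]
plate rows [(290, [134, 122, 93]), (292, [133, 121, 93]), (294, [134, 121, 92]), (296, [133, 121, 91]), (298, [134, 122, 91]), (300, [133, 121, 91]), (302, [128, 121, 106]), (304, [127, 123, 118]), (306, [126, 122, 117]), (308, [128, 124, 119]), (310, [129, 125, 119]), (312, [129, 124, 119]), (314, [128, 123, 118]), (316, [126, 122, 117]), (318, [130, 126, 121]), (320, [130, 125, 120]), (322, [125, 121, 116]), (324, [161, 156, 150])]
[[0.38429675448864853, 0.2505151380959655], [0.3877963411309414, 0.2505812885015178], [0.3913123216539749, 0.2506480942657333], [0.3948449760704013, 0.25071556203374756]] plate top near edge [[0.5288407197739925, 0.25344146246253874], [0.5463519372478742, 0.25383472617150227]]
```

```bash
python3 -c "
from h import *
goto([.57,-.30,.27],90)"
```

```text
clock 1.6 turn [-0.0003 -0.0017  0.0037] shift [-0.5286  0.1398  0.0462] pos [0.4282 0.228  0.3172] F [ 0.2 -0.  -0.3]
```

```bash
python3 -m pendant '[[[0,0,0],[-0.05,0.014,0.005],1],[[0,0,0],[-0.529,0.14,0.046],1],[[0,0,0],[-0.529,0.14,0.046],1],[[0,0,0],[-0.529,0.14,0.046],1],[[0,0,0],[-0.529,0.14,0.046],1],[[0,0,0],[-0.529,0.14,0.046],1],[[0,0,0],[-0.529,0.14,0.046],1],[[0,0,0],[-0.529,0.14,0.046],1],[[0,0,0],[-0.529,0.14,0.046],1],[[0,0,0],[-0.529,0.14,0.046],1]]' | head -2
python3 -m pendant '[[[0,0,0],[-0.05,0.014,0.005],1],[[0,0,0],[-0.06,0.014,0.005],1],[[0,0,0],[-0.06,0.014,0.005],1],[[0,0,0],[-0.06,0.014,0.005],1]]' | head -2
python3 - <<'E'
from h import *
np.set_printoptions(precision=4,suppress=True)
s=snap('wrist','w2.png');goto([.57,-.30,.27],90)
H,S,V=cv2.split(cv2.cvtColor(s["bgr"],cv2.COLOR_BGR2HSV))
m=((H>12)&(H<28)&(S>110)&(V>60)).astype(np.uint8)*255
for c in cv2.findContours(m,0,2)[0]:
    if cv2.contourArea(c)<150: continue
    b=cv2.boxPoints(cv2.minAreaRect(c)); w=ray(s,b,.088);e=w[1]-w[0]
    print("brass",b.mean(0),w.mean(0)[:2],np.hypot(*(w[1]-w[0])[:2]),np.hypot(*(w[2]-w[1])[:2]),np.degrees(np.arctan2(e[1],e[0])))
E
```

```text
clock: 2.6
tool_pos: [0.5579, -0.2553, 0.2746]
clock: 3.0
tool_pos: [0.5716, -0.312, 0.2695]
clock 3.05 turn [ 0.0002 -0.0033  0.0044] shift [ 0.0116 -0.0016 -0.0001] pos [ 0.5717 -0.3116  0.2698] F [ 0.2 -0.5  0.4]
brass [459.7957 466.4003] [ 0.8366 -0.1613] 0.3739075939834685 0.028088829802646365 91.90625166421563
brass [576.1114 396.0851] [ 0.7506 -0.0643] 0.038139337523026846 0.09505672690521824 96.45211099329934
brass [ 63.084  394.7695] [ 0.7493 -0.5563] 0.09764810312925075 0.03817586314939594 158.82420898844452
brass [220.3588 320.3647] [ 0.6652 -0.3966] 0.028934470517852234 0.03381382044633374 103.8174421145572
```

View pics/w2.png

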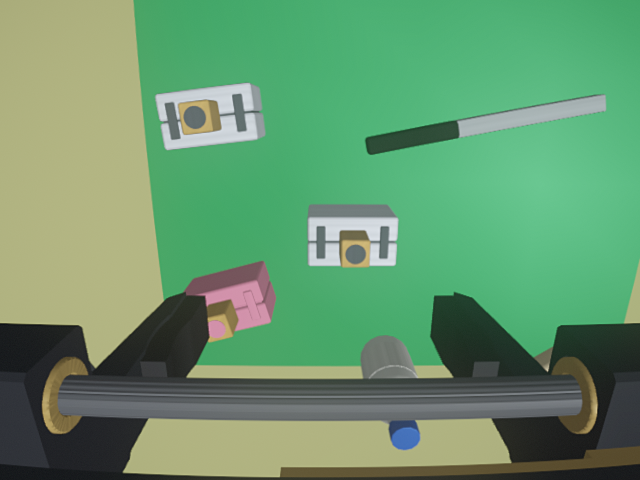

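The view shows flask A at about (205,117), flask B at (352,238), pink at (232,305), and the bar from (368,146) to (605,102) with its rubber end at left. The neck holes are at (195,117) and (355,254).

Run:
```python
from h import *
np.set_printoptions(precision=4,suppress=True)
s=snap('wrist'); im=s["bgr"]; H,S,V=cv2.split(cv2.cvtColor(im,cv2.COLOR_BGR2HSV))
dark=((V<125)&(S<110)).astype(np.uint8)*255
dark[H==0]|=0
for name,(x0,x1,y0,y1),z in [("A",(155,268,80,150),0),("B",(305,402,217,270),0)]:
    for c in cv2.findContours(dark[y0:y1,x0:x1],0,2,offset=(x0,y0))[0]:
        if cv2.contourArea(c)<60: continue
        (cx,cy),(w,h),a=cv2.minAreaRect(c)
        sq=min(w,h)/max(w,h)>.6
        print(name,(cx,cy),(w,h),"hole" if sq else "slit",ray(s,(cx,cy),.088 if sq else .056)[0,:2])
nb=cv2.bitwise_not(((H>50)&(H<80)&(S>80)).astype(np.uint8)*255)
nb=((S<60)|((V<75))).astype(np.uint8)*255; mm=np.zeros_like(nb);mm[80:165,355:625]=nb[80:165,355:625]
c=max(cv2.findContours(mm,0,2)[0],key=cv2.contourArea);b=cv2.boxPoints(cv2.minAreaRect(c));w=ray(s,b,.013)
print("bar",b.tolist(),w[:,:2].tolist(),w.mean(0))
w=ray(s,[(368,146),(458,129),(605,102)],.012);d=w[2]-w[0];print(w[:,:2],np.hypot(*d[:2]),np.degrees(np.arctan2(d[1],d[0])))
```

```text
A (193.5, 116.5) (21.0, 21.0) hole [ 0.4968 -0.4053]
A (171.07249450683594, 120.176025390625) (36.38880157470703, 15.55634880065918) slit [ 0.4998 -0.4336]
A (237.75408935546875, 111.79507446289062) (31.625106811523438, 28.93633460998535) hole [ 0.4937 -0.372 ]
B (354.5, 253.0) (19.0, 18.0) hole [ 0.6037 -0.2827]
B (382.5, 241.49998474121094) (20.924575805664062, 29.294403076171875) hole [ 0.5939 -0.2604]
B (336.1831359863281, 243.16830444335938) (58.30918502807617, 31.542678833007812) slit [ 0.6055 -0.2962]
bar [[364.2159729003906, 136.20953369140625], [603.5618286132812, 92.59539031982422], [606.757568359375, 110.13304138183594], [367.4117431640625, 153.7471923828125]] [[0.5152094773904643, -0.26977803483230073], [0.470170136520748, -0.04444448465195361], [0.48601397458672924, -0.038461824653411636], [0.5312715908765235, -0.2662709893231957]] [ 0.5007 -0.1547  0.013 ]
[[ 0.5242 -0.2658]
 [ 0.5076 -0.1821]
 [ 0.4786 -0.0409]] 0.22955846318551776 101.45611955569072
```

```bash
python3 -c "
from h import *
goto([.6037,-.2827,.069],90)"
```

```text
clock 3.1 turn [ 0.0005 -0.0028  0.0046] shift [0.0283 0.032  0.2012] pos [ 0.5717 -0.3117  0.2701] F [1.1 0.2 0. ]
```

```bash
python3 -m pendant '[[[0,-0.003,0.005],[0.028,0.032,0.04],0.7],[[0,-0.003,0.005],[0.028,0.032,0.08],0.7],[[0,-0.003,0.005],[0.028,0.032,0.12],0.7],[[0,-0.003,0.005],[0.028,0.032,0.15],0.7],[[0,-0.003,0.005],[0.028,0.032,0.175],0.7],[[0,-0.003,0.005],[0.028,0.032,0.19],0.7],[[0,-0.003,0.005],[0.028,0.032,0.201],0.7],[[0,-0.003,0.005],[0.028,0.032,0.201],0.7],[[0,-0.003,0.005],[0.028,0.032,0.201],0.7],[[0,-0.003,0.005],[0.028,0.032,0.201],0.7]]' 40
python3 -m pendant '[[[0,0,0],[0,0,0],0],[[0,0,0],[0,0,0],0],[[0,0,0],[0,0,0],0],[[0,0,0],[0,0,0],0],[[0,0,0],[0,0,0],0],[[0,0,0],[0,0,0],0]]' 40
python3 -c "
from h import *
goto([.472,.2553,.30],91.7)"
```

```text
clock: 4.1
tool_pos: [0.6039, -0.2872, 0.0701]
eef_rot: [0.709, 0.705, -0.0, 0.002]
contact_force: [0.5, 0.7, -0.5]
opening: 0.703
clock: 4.7
tool_pos: [0.6034, -0.2848, 0.0687]
eef_rot: [0.708, 0.706, 0.0, -0.0]
contact_force: [-1.0, 4.6, 2.4]
opening: 0.268
clock 4.7 turn [ 0.0002 -0.0007 -0.0332] shift [ 0.5398 -0.1332 -0.2309] pos [ 0.6034 -0.2848  0.0687] F [-1.   4.6  2.4]
```

```bash
python3 -m pendant '[[[0,0,0],[0,0,-0.03],0],[[0,0,0],[0,0,-0.07],0],[[0,0,0],[0,0,-0.11],0],[[0,0,0],[0.02,-0.005,-0.145],0],[[0,0,0],[0.05,-0.015,-0.151],0],[[0,0,-0.01],[0.09,-0.03,-0.151],0],[[0,0,-0.02],[0.13,-0.045,-0.151],0],[[0,0,-0.03],[0.17,-0.06,-0.151],0],[[0,0,-0.033],[0.21,-0.073,-0.151],0],[[0,0,-0.033],[0.25,-0.087,-0.151],0]]' 40
python3 -m pendant '[[[0,0,0],[0.04,-0.014,0],0],[[0,0,0],[0.08,-0.028,0],0],[[0,0,0],[0.12,-0.042,0],0],[[0,0,0],[0.16,-0.056,0],0],[[0,0,0],[0.2,-0.07,0],0],[[0,0,0],[0.235,-0.083,0],0],[[0,0,0],[0.26,-0.092,0],0],[[0,0,0],[0.275,-0.1,0],0],[[0,0,0],[0.28,-0.105,0],0],[[0,0,0],[0.28,-0.105,0],0]]' 40
python3 -m pendant '[[[0,0,0],[0,0,0],0],[[0,0,0],[0,0,0],0]]'
python3 -c "
from h import *
goto([.417,.2537,.098],91.7)"
```

```text
clock: 5.7
tool_pos: [0.5158, -0.0359, 0.2184]
eef_rot: [0.697, 0.717, -0.002, 0.001]
contact_force: [1.0, 0.7, -5.4]
opening: 0.271
clock: 6.7
tool_pos: [0.4035, 0.2402, 0.2182]
eef_rot: [0.697, 0.717, -0.002, 0.001]
contact_force: [0.4, -1.3, -6.8]
opening: 0.269
clock: 6.9
tool_pos: [0.4051, 0.239, 0.2185]
eef_rot: [0.698, 0.716, -0.001, 0.001]
contact_force: [0.6, -0.7, -5.8]
opening: 0.269
clock 6.9 turn [ 0.0003  0.0031 -0.0041] shift [0.0147 0.0123 0.1205] pos [0.4051 0.239  0.2185] F [ 0.6 -0.7 -5.8]
```

```bash
python3 -m pendant '[[[0,0.003,-0.004],[0.015,0.012,0.03],0],[[0,0.003,-0.004],[0.015,0.012,0.06],0],[[0,0.003,-0.004],[0.015,0.012,0.085],0],[[0,0.003,-0.004],[0.015,0.012,0.105],0],[[0,0.003,-0.004],[0.015,0.012,0.115],0],[[0,0.003,-0.004],[0.015,0.012,0.121],0],[[0,0.003,-0.004],[0.015,0.012,0.123],0],[[0,0.003,-0.004],[0.015,0.012,0.123],0],[[0,0.003,-0.004],[0.015,0.012,0.123],0]]' 40
python3 -c "
from h import *
goto([.417,.2537,.098],91.7)"
```

```text
clock: 7.8
tool_pos: [0.4165, 0.2555, 0.0966]
eef_rot: [0.696, 0.718, 0.001, 0.0]
contact_force: [-1.2, -1.8, 2.3]
opening: 0.269
clock 7.8 turn [ 0.0014 -0.0013  0.0017] shift [-0.0018  0.0004 -0.0014] pos [0.4165 0.2555 0.0966] F [-1.2 -1.8  2.3]
```

```bash
python3 -m pendant '[[[0,0,0],[0,0,0],0.65],[[0,0,0],[0,0,0],0.65],[[0,0,0],[0,0,0],0.65],[[0,0,0],[0,0,0],0.65],[[0,0,0],[0,0,-0.03],0.65],[[0,0,0],[0,0,-0.07],0.65],[[0,0,0],[0,0,-0.12],0.65]]' 40
python3 -m pendant '[[[0,0,-0.02],[-0.04,0.004,0],0.65],[[0,0,-0.04],[-0.08,0.008,0],0.65],[[0,0,-0.06],[-0.13,0.012,0],0.65],[[0,0,-0.09],[-0.18,0.017,0],0.65],[[0,0,-0.09],[-0.23,0.021,0],0.65],[[0,0,-0.09],[-0.28,0.026,0],0.65],[[0,0,-0.09],[-0.33,0.03,0],0.65],[[0,0,-0.09],[-0.38,0.035,0],0.65],[[0,0,-0.09],[-0.43,0.039,0],0.65],[[0,0,-0.09],[-0.48,0.044,0],0.65]]'
python3 -c "
from h import *
goto([.497,-.405,.18],96.8)"
```

```text
clock: 8.5
tool_pos: [0.415, 0.2551, 0.2159]
eef_rot: [0.695, 0.719, -0.001, -0.001]
contact_force: [2.2, 0.1, -0.9]
opening: 0.651
clock: 9.5
tool_pos: [0.4748, -0.2232, 0.2151]
eef_rot: [0.663, 0.749, 0.0, -0.0]
contact_force: [0.8, 0.8, 1.2]
opening: 0.652
clock 9.5 turn [ 0.0002 -0.0012  0.0033] shift [-1.832e-01 -1.000e-04  3.490e-02] pos [ 0.4748 -0.2232  0.2151] F [0.8 0.8 1.2]
```

```bash
python3 -m pendant '[[[0,0,0.003],[-0.045,0,0.01],0.65],[[0,0,0.003],[-0.085,0,0.02],0.65],[[0,0,0.003],[-0.12,0,0.02],0.65],[[0,0,0.003],[-0.15,0,0.02],0.65],[[0,0,0.003],[-0.17,0,0.02],0.65],[[0,0,0.003],[-0.178,0,0.02],0.65],[[0,0,0.003],[-0.178,0,0.02],0.65],[[0,0,0.003],[-0.178,0,0.02],0.65]]'
python3 - <<'E'
from h import *
np.set_printoptions(precision=4,suppress=True)
s=snap('wrist','w3.png');im=s["bgr"]; H,S,V=cv2.split(cv2.cvtColor(im,cv2.COLOR_BGR2HSV))
p=proj(s,[.497,-.405,.088])[0];print(p)
dark=((V<125)&(S<110)).astype(np.uint8)*255
x0,y0=int(p[0]-90),int(max(p[1]-60,0))
for c in cv2.findContours(dark[y0:y0+130,x0:x0+180],0,2,offset=(x0,y0))[0]:
    if cv2.contourArea(c)<150: continue
    q,(w,h),a=cv2.minAreaRect(c);print(np.array(q),w,h,ray(s,q,.088)[0,:2],ray(s,q,.056)[0,:2])
goto([.497,-.405,.069],96.8)
E
```

```text
clock: 10.3
tool_pos: [0.497, -0.396, 0.1948]
eef_rot: [0.663, 0.748, 0.001, -0.001]
contact_force: [0.6, 0.5, -0.5]
opening: 0.651
[304.7932 241.5463]
[229.5 301.5] 17.0 31.0 [ 0.5432 -0.4489] [ 0.5592 -0.4546]
[304.5 241. ] 24.0 25.0 [ 0.4967 -0.4052] [ 0.5067 -0.4051]
[304.5 217. ] 10.0 35.0 [ 0.4816 -0.4069] [ 0.4896 -0.407 ]
[346.2224 227.7516] 32.633724212646484 35.81080627441406 [ 0.4853 -0.3809] [ 0.4937 -0.3777]
[264.7536 226.7075] 36.51444625854492 31.884723663330078 [ 0.4905 -0.4302] [ 0.4997 -0.4334]
clock 10.35 turn [ 0.0001 -0.0025  0.0026] shift [-0.0095 -0.0013  0.1259] pos [ 0.4971 -0.3957  0.1949] F [0.2 0.1 0.2]
```

```bash
python3 -m pendant '[[[0,-0.002,0.003],[-0.0095,-0.001,0.03],0.65],[[0,-0.002,0.003],[-0.0095,-0.001,0.06],0.65],[[0,-0.002,0.003],[-0.0095,-0.001,0.09],0.65],[[0,-0.002,0.003],[-0.0095,-0.001,0.11],0.65],[[0,-0.002,0.003],[-0.0095,-0.001,0.12],0.65],[[0,-0.002,0.003],[-0.0095,-0.001,0.126],0.65],[[0,-0.002,0.003],[-0.0095,-0.001,0.126],0.65],[[0,-0.002,0.003],[-0.0095,-0.001,0.126],0.65],[[0,-0.002,0.003],[-0.0095,-0.001,0.126],0]]' 40
python3 -m pendant '[[[0,0,0],[0,0,0],0],[[0,0,0],[0,0,0],0],[[0,0,0],[0,0,0],0],[[0,0,0],[0,0,0],0],[[0,0,0],[0,0,0],0],[[0,0,0],[0,0,-0.03],0],[[0,0,0],[0,0,-0.07],0],[[0,0,0],[0,0,-0.11],0],[[0,0,0],[0,0,-0.14],0],[[0,0,0],[0,0,-0.15],0]]' 40
python3 -c "
from h import *
goto([.473,.2553,.22],91.7)"
```

```text
clock: 11.25
tool_pos: [0.4976, -0.4075, 0.0701]
eef_rot: [0.665, 0.747, -0.0, 0.001]
contact_force: [-0.5, -0.5, 0.0]
opening: 0.586
clock: 12.25
tool_pos: [0.498, -0.4082, 0.2215]
eef_rot: [0.665, 0.747, -0.0, 0.003]
contact_force: [-0.2, -1.7, -4.9]
opening: 0.269
clock 12.25 turn [0.0039 0.0044 0.086 ] shift [ 0.6619  0.0517 -0.0013] pos [ 0.498  -0.4082  0.2215] F [-0.2 -1.7 -4.9]
```

```bash
python3 -m pendant '[[[0,0,0.01],[0.02,0.001,0],0],[[0,0,0.02],[0.05,0.004,0],0],[[0,0,0.03],[0.09,0.007,0],0],[[0,0,0.04],[0.13,0.01,0],0],[[0,0,0.05],[0.17,0.013,0],0],[[0,0,0.06],[0.21,0.016,0],0],[[0,0,0.07],[0.25,0.019,0],0],[[0,0,0.08],[0.29,0.022,0],0],[[0,0,0.086],[0.33,0.026,0],0],[[0,0,0.086],[0.37,0.029,0],0]]' 40 | head -2
python3 -m pendant '[[[0,0,0],[0.04,0,0],0],[[0,0,0],[0.08,-0.001,0],0],[[0,0,0],[0.12,-0.001,0],0],[[0,0,0],[0.16,-0.001,0],0],[[0,0,0],[0.2,-0.001,0],0],[[0,0,0],[0.235,-0.001,0],0],[[0,0,0],[0.265,-0.001,0],0],[[0,0,0],[0.285,-0.001,0],0],[[0,0,0],[0.29,-0.001,0],0],[[0,0,0],[0.29,-0.001,0],0]]' 40 | head -2
python3 -m pendant '[[[0,0,0],[0,0,0],0],[[0,0,0],[0,0,0],0]]' | head -2
python3 -c "
from h import *
goto([.474,.2553,.098],91.7)"
```

```text
clock: 13.25
tool_pos: [0.4818, -0.0348, 0.2172]
clock: 14.25
tool_pos: [0.4724, 0.2534, 0.2171]
clock: 14.45
tool_pos: [0.4733, 0.2515, 0.2179]
clock 14.45 turn [-0.0004  0.0028 -0.0021] shift [0.0041 0.0009 0.1199] pos [0.4733 0.2515 0.2179] F [-0.4  0.1 -5.1]
```

```bash
python3 -m pendant '[[[0,0.003,-0.002],[0.004,0.001,0.03],0],[[0,0.003,-0.002],[0.004,0.001,0.06],0],[[0,0.003,-0.002],[0.004,0.001,0.085],0],[[0,0.003,-0.002],[0.004,0.001,0.105],0],[[0,0.003,-0.002],[0.004,0.001,0.115],0],[[0,0.003,-0.002],[0.004,0.001,0.119],0],[[0,0.003,-0.002],[0.004,0.001,0.121],0],[[0,0.003,-0.002],[0.004,0.001,0.121],0],[[0,0.003,-0.002],[0.004,0.001,0.121],0]]' 40
python3 -c "
from h import *
goto([.474,.2553,.098],91.7)"
```

```text
clock: 15.35
tool_pos: [0.4745, 0.2579, 0.0981]
eef_rot: [0.696, 0.718, 0.002, -0.0]
contact_force: [0.5, -0.2, -4.2]
opening: 0.266
clock 15.35 turn [ 0.0017 -0.0029  0.0024] shift [-0.0026 -0.0006  0.0001] pos [0.4745 0.2579 0.0981] F [ 0.5 -0.2 -4.2]
```

```bash
python3 -m pendant '[[[0,0,0],[-0.001,0,0.0015],0],[[0,0,0],[-0.001,0,0.002],0],[[0,0,0],[-0.001,0,0.002],0],[[0,0,0],[-0.001,0,0.002],0.65],[[0,0,0],[-0.001,0,0.002],0.65],[[0,0,0],[-0.001,0,0.002],0.65],[[0,0,0],[-0.001,0,0.002],0.65],[[0,0,0],[-0.001,0,-0.03],0.65],[[0,0,0],[-0.001,0,-0.07],0.65],[[0,0,0],[-0.001,0,-0.12],0.65]]' 40
python3 -m pendant '[[[0,0,0],[-0.04,0.03,-0.03],0.65],[[0,0,0],[-0.08,0.05,-0.06],0.65],[[0,0,0],[-0.12,0.08,-0.09],0.65],[[0,0,0],[-0.14,0.11,-0.1],0.65],[[0,0,0],[-0.14,0.14,-0.1],0.65],[[0,0,0],[-0.14,0.14,-0.1],0.65],[[0,0,0],[-0.14,0.14,-0.1],0.65],[[0,0,0],[-0.14,0.14,-0.1],0.65]]'
python3 -c "
from h import *
snap('wrist','w4.png');goto([.57,.1,.3],90)"
```

```text
clock: 16.35
tool_pos: [0.473, 0.2557, 0.2173]
eef_rot: [0.696, 0.718, -0.001, -0.001]
contact_force: [0.9, 1.0, -0.3]
opening: 0.65
clock: 17.15
tool_pos: [0.6169, 0.1217, 0.3164]
eef_rot: [0.695, 0.719, -0.0, -0.002]
contact_force: [-0.1, -0.5, 0.3]
opening: 0.651
clock 17.2 turn [-0.0018 -0.0021  0.0343] shift [-0.0201 -0.0476  0.0166] pos [0.6169 0.1217 0.3166] F [ 0.3 -0.2  0.2]
```

View pics/w4.png

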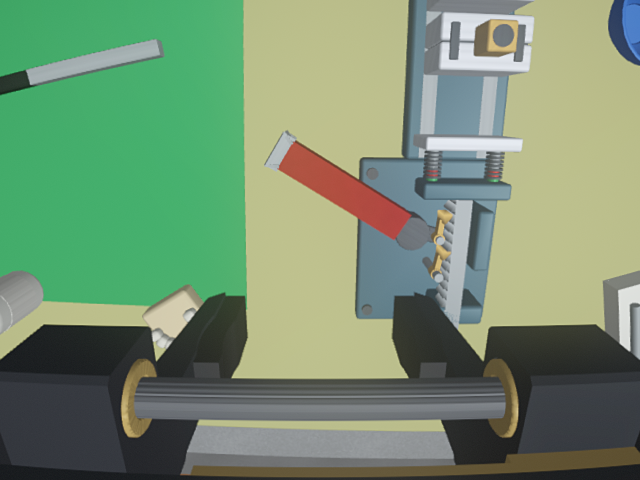

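The view shows the lever, with its grey flared mouth at about (277,148), red tube to (395,225) and pivot cap at (413,233). The plate springs are relaxed, and a flask stands square on the bed at (480,42).

Run:
```python
from h import *
np.set_printoptions(precision=4,suppress=True)
s=snap('wrist'); im=s["bgr"]; H,S,V=cv2.split(cv2.cvtColor(im,cv2.COLOR_BGR2HSV))
red=(((H<6)|(H>174))&(S>130)).astype(np.uint8)*255; red[300:]=0
c=max(cv2.findContours(red,0,2)[0],key=cv2.contourArea)
print("pixbox",cv2.boxPoints(cv2.minAreaRect(c)).tolist())
w=ray(s,c.reshape(-1,2),.0725)[:,:2]
(cx,cy),(a,b),_=rr=cv2.minAreaRect((w*1000).astype(np.float32)); print("red box",cx,cy,a,b)
B=cv2.boxPoints(rr); print(B)
e=max([B[1]-B[0],B[2]-B[1]],key=np.linalg.norm); ang=np.degrees(np.arctan2(e[1],e[0])); print("dir",ang, ang+180)
# PCA of filled mask
ys,xs=np.where(red); W=ray(s,np.c_[xs,ys],.0725)[:,:2]; m=W.mean(0); u,ss,v=np.linalg.svd(W-m,full_matrices=False); print("mean",m,"pca",np.degrees(np.arctan2(v[0,1],v[0,0])))
print("pivot cap",ray(s,[(413,233)],.075)[0],ray(s,[(413,233)],.06)[0],"mouth corners",ray(s,[(287,131),(265,165),(298,140),(276,170)],.076)[:,:2])
cv2.imwrite("pics/c2.png",cv2.resize(im[110:270,240:520],None,fx=2.8,fy=2.8,interpolation=cv2.INTER_CUBIC))
```

```text
pixbox [[277.22265625, 167.42718505859375], [294.092041015625, 140.1490478515625], [411.8658447265625, 212.98284912109375], [394.9964599609375, 240.260986328125]]
red box 608.3873901367188 146.03890991210938 129.31149291992188 29.94669532775879
[[563.2051  97.4269]
 [589.1745  82.5139]
 [653.5696 194.651 ]
 [627.6003 209.564 ]]
dir 60.133247 240.13324
mean [0.608  0.1457] pca 61.58159055093603
pivot cap [0.6459 0.2121 0.075 ] [0.6501 0.2158 0.06  ] mouth corners [[0.5557 0.0912]
 [0.5863 0.0717]
 [0.5633 0.1011]
 [0.5905 0.0817]]
```

View pics/c2.png

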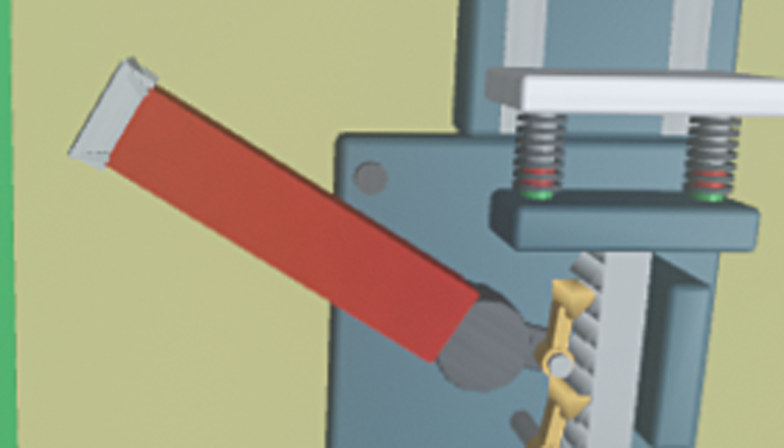

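Run:
```python
from h import *
np.set_printoptions(precision=4,suppress=True)
s=snap('wrist')
w=ray(s,[(296.1,141.4),(278.6,167.1),(411.4,215.4),(394.3,238.6)],.0725)[:,:2]
a=(w[0]+w[1])/2;b=(w[2]+w[3])/2
m=ray(s,[(286.4,131.4),(265,164.6)],.076)[:,:2]; mm=m.mean(0)
an=lambda d:np.degrees(np.arctan2(d[1],d[0]))
print("red ends",a,b,np.linalg.norm(b-a),an(b-a),"edges",an(w[2]-w[0]),an(w[3]-w[1]),"widths",np.linalg.norm(w[0]-w[1]),np.linalg.norm(w[2]-w[3]),"mouth",mm,np.linalg.norm(m[0]-m[1]),an(m[1]-m[0]))
d=(b-a)/np.linalg.norm(b-a); print("pivot from mouth",mm+.152*d, "cap",ray(s,[(412,230)],.075)[0],ray(s,[(412,230)],.085)[0])
```

```text
red ends [0.5768 0.0914] [0.6414 0.2023] 0.1283174092268227 59.768820778388346 edges 59.608820272164515 59.9275724341212 widths 0.028207204167961106 0.027455328735756762 mouth [0.5713 0.0811] 0.03539375843182889 -32.398357637468344
pivot from mouth [0.6479 0.2125] cap [0.6433 0.2108 0.075 ] [0.6406 0.2084 0.085 ]
```

```bash
python3 -c "
from h import *
print(np.round(r.get_state()['q'],2))
goto([.512,-.203,.14],11.5)"
```

```text
[-0.15  0.63 -0.22  1.46  0.15  1.07  1.21]
clock 17.3 turn [-2.100e-03 -1.100e-03  1.404e+00] shift [-0.3212 -0.1161  0.1764] pos [0.6173 0.1216 0.3169] F [-0.7 -0.2 -0.1]
```

```bash
python3 -m pendant '[[[0,0,0.14],[-0.04,-0.012,0.01],0.65],[[0,0,0.28],[-0.08,-0.024,0.03],0.65],[[0,0,0.42],[-0.12,-0.04,0.05],0.65],[[0,0,0.56],[-0.16,-0.06,0.08],0.65],[[0,0,0.7],[-0.2,-0.08,0.1],0.65],[[0,0,0.84],[-0.24,-0.1,0.12],0.5],[[0,0,0.98],[-0.28,-0.11,0.14],0.5],[[0,0,1.12],[-0.31,-0.116,0.16],0.5],[[0,0,1.26],[-0.321,-0.116,0.176],0.5],[[0,0,1.4],[-0.321,-0.116,0.176],0.5]]'
python3 -m pendant '[[[0,0,0],[0,0,0],0.5],[[0,0,0],[0,0,0],0.5],[[0,0,0],[0,0,0],0.5]]' | head -2
python3 - <<'E'
from h import *
np.set_printoptions(precision=4,suppress=True)
s=snap('wrist','w5.png'); im=s["bgr"]; H,S,V=cv2.split(cv2.cvtColor(im,cv2.COLOR_BGR2HSV))
R=proj(s,[(.524,-.266,.017),(.5076,-.182,.017),(.4786,-.041,.017)]);print(R)
goto([.512,-.203,.012],11.5)
E
```

```text
clock: 18.3
tool_pos: [0.5108, -0.2055, 0.1387]
eef_rot: [0.995, 0.097, -0.001, -0.001]
contact_force: [-1.0, 1.1, -0.5]
opening: 0.5
clock: 18.6
tool_pos: [0.5132, -0.2027, 0.1408]
[[317.1987 321.8883]
 [318.7617 201.8592]
 [319.5012 -48.902 ]]
clock 18.65 turn [-0.002  -0.0015  0.0053] shift [-0.0014  0.0002  0.1288] pos [ 0.5132 -0.2028  0.1408] F [-1.2 -0.1  0.4]
```

View pics/w5.png

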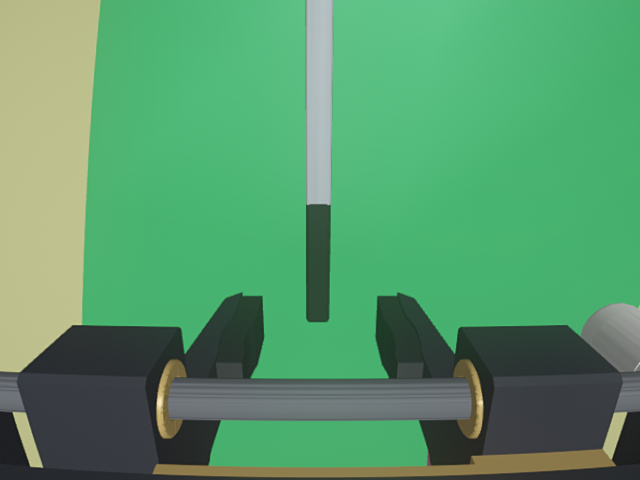

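The bar lies centred between the fingers at col 318, with rubber at rows 204–321, matching the prediction to 2 px. Gripping now.

```bash
python3 -m pendant '[[[-0.002,-0.001,0.005],[-0.001,0,0.04],0.5],[[-0.002,-0.001,0.005],[-0.001,0,0.08],0.5],[[-0.002,-0.001,0.005],[-0.001,0,0.105],0.5],[[-0.002,-0.001,0.005],[-0.001,0,0.12],0.5],[[-0.002,-0.001,0.005],[-0.001,0,0.128],0.5],[[-0.002,-0.001,0.005],[-0.001,0,0.129],0.5],[[-0.002,-0.001,0.005],[-0.001,0,0.129],0.5],[[-0.002,-0.001,0.005],[-0.001,0,0.129],0]]' 60
python3 -m pendant '[[[0,0,0],[0,0,0],0],[[0,0,0],[0,0,0],0],[[0,0,0],[0,0,0],0],[[0,0,0],[0,0,0],0],[[0,0,0],[0,0,0],0]]' 60
python3 -c "
from h import *
goto([.512,-.203,.012],11.5)"
```

```text
clock: 19.45
tool_pos: [0.5126, -0.2037, 0.0125]
eef_rot: [0.995, 0.099, 0.001, 0.0]
contact_force: [-0.1, 0.0, 1.1]
opening: 0.435
clock: 19.95
tool_pos: [0.5122, -0.2034, 0.0118]
eef_rot: [0.995, 0.099, 0.0, 0.0]
contact_force: [1.0, 0.5, 5.6]
opening: 0.172
clock 19.95 turn [ 0.0004 -0.0003 -0.0027] shift [-0.0002 -0.0004 -0.0002] pos [ 0.5122 -0.2034  0.0118] F [1.  0.5 5.6]
```

```bash
python3 -m pendant '[[[0,0,0],[0,0,-0.03],0],[[0,0,0],[0,0,-0.06],0],[[0,0,0],[0,0,-0.1],0],[[0,0,0],[0,0,-0.12],0]]' 60 | head -2
python3 -c "
from h import *
goto([.475,-.084,.12],-30.2)"
```

```text
clock: 20.35
tool_pos: [0.5122, -0.2038, 0.1333]
clock 20.35 turn [ 0.0009 -0.0014  0.7249] shift [-0.013  -0.1248  0.0131] pos [ 0.5122 -0.2038  0.1333] F [ 0.9 -0.4 -4.8]
```

```bash
python3 -m pendant '[[[0,0,0.1],[-0.002,-0.015,0],0],[[0,0,0.2],[-0.004,-0.035,0],0],[[0,0,0.3],[-0.006,-0.055,0.005],0],[[0,0,0.4],[-0.008,-0.075,0.01],0],[[0,0,0.5],[-0.01,-0.095,0.013],0],[[0,0,0.6],[-0.012,-0.11,0.013],0],[[0,0,0.68],[-0.013,-0.12,0.013],0],[[0,0,0.725],[-0.013,-0.125,0.013],0],[[0,0,0.725],[-0.013,-0.125,0.013],0],[[0,0,0.725],[-0.013,-0.125,0.013],0]]' 60
python3 -c "
from h import *
s=snap('wrist','w6.png');print(s['R'],proj(s,[(.571,.081,.076)]));goto([.475,-.084,.061],-30.2)
t=snap('scene','s6.png')"
```

```text
clock: 21.35
tool_pos: [0.4742, -0.0835, 0.118]
eef_rot: [0.966, -0.26, -0.001, 0.0]
contact_force: [0.6, -0.3, -3.2]
opening: 0.18
[[ 0.86467813 -0.502323   -0.00182912]
 [-0.4791713  -0.82590761  0.29710519]
 [-0.15075345 -0.25602389 -0.954843  ]] [[ 324.03479617 -199.14418766]]
clock 21.4 turn [0.0009 0.0006 0.0007] shift [ 0.0006 -0.0002  0.0571] pos [ 0.4744 -0.0838  0.1181] F [-0.1 -0.7 -4.8]
```

View pics/w6.png

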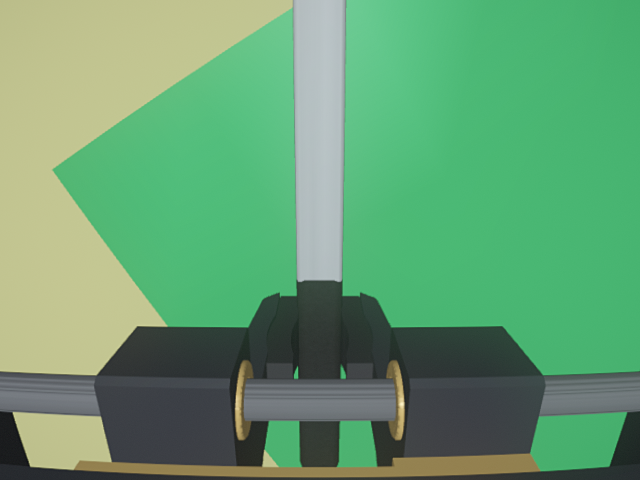

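The grip looks good in yaw, but the bar's apparent width (52 px at row 0 against 56 expected) hints that the tip droops. I'll check against the scene camera.

Run:
```python
from h import *
np.set_printoptions(precision=1,suppress=True)
s=snap('scene'); im=s["bgr"]; st=r.get_state(); p=st["tool_pos"]; d=np.array([.503,.8643,0])
for drop in (0,10,20):
    print(drop,proj(s,[p+d*.166+[0,0,-.003-drop/1e3],p-d*.064+[0,0,-.003+drop*.385/1e3]]))
q=proj(s,p+d*.1)[0].astype(int); print(q)
x0,y0=max(q[0]-90,0),q[1]-70
c=cv2.resize(im[y0:y0+140,x0:x0+190],None,fx=4,fy=4,interpolation=cv2.INTER_CUBIC); print(x0,y0)
cv2.imwrite("pics/c3.png",c)
```

```text
0 [[353.4 230.1]
 [241.6 222.6]]
10 [[353.2 234.1]
 [241.4 221.1]]
20 [[353.  238.1]
 [241.2 219.5]]
[320 226]
230 156
```

View pics/c3.png

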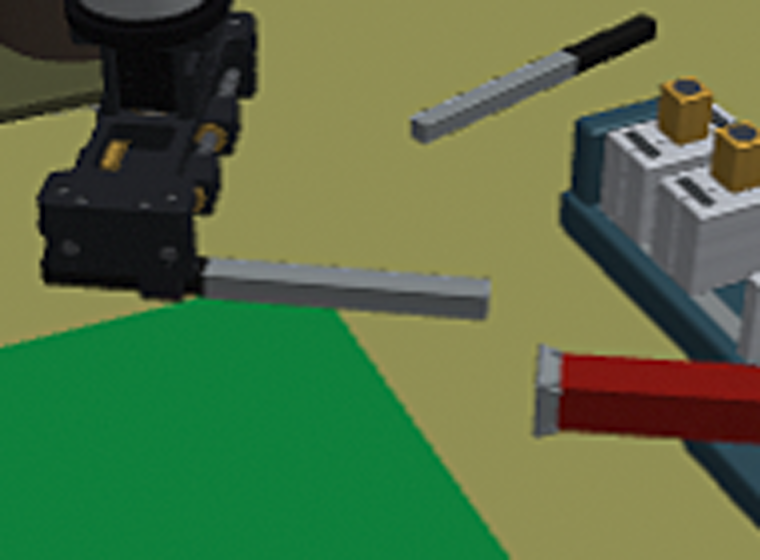

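The tip centre appears at px (352,231) against (353,230) for a level bar, so droop is about 2 mm and can be ignored. Both flasks stand on the bed. Lowering and inserting.

```bash
python3 -m pendant '[[[0.001,0,0.001],[0,0,0.03],0],[[0.001,0,0.001],[0,0,0.05],0],[[0.001,0,0.001],[0,0,0.056],0],[[0.001,0,0.001],[0,0,0.056],0],[[0.001,0,0.001],[0,0,0.056],0]]' 60 | head -2
python3 -m pendant '[[[0,0,0],[0,-0.005,0],0],[[0,0,0],[0,-0.01,0],0],[[0,0,0],[0,-0.015,0],0],[[0,0,0],[0,-0.02,0],0],[[0,0,0],[0,-0.025,0],0],[[0,0,0],[0,-0.03,0],0],[[0,0,0],[0,-0.035,0],0],[[0,0,0],[0,-0.04,0],0],[[0,0,0],[0,-0.043,0],0],[[0,0,0],[0,-0.045,0],0]]' 60
python3 -c "
from h import *
goto([.554,.052,.0625],-30.2)"
```

```text
clock: 22.0
tool_pos: [0.4749, -0.0838, 0.0629]
clock: 23.0
tool_pos: [0.4974, -0.0442, 0.0623]
eef_rot: [0.965, -0.261, -0.0, -0.0]
contact_force: [0.4, -0.3, -4.2]
opening: 0.172
clock 23.0 turn [-0.0007  0.0003 -0.0006] shift [ 5.000e-04 -1.116e-01 -1.000e-04] pos [ 0.4974 -0.0442  0.0623] F [ 0.4 -0.3 -4.2]
```

```bash
python3 -m pendant '[[[0,0,0],[0,-0.008,0],0],[[0,0,0],[0,-0.016,0],0],[[0,0,0],[0,-0.024,0],0],[[0,0,0],[0,-0.032,0],0],[[0,0,0],[0,-0.04,0],0],[[0,0,0],[0,-0.047,0],0],[[0,0,0],[0,-0.052,0],0],[[0,0,0],[0,-0.055,0],0],[[0,0,0],[0,-0.055,0],0]]' 60
python3 -m pendant '[[[0,0,0],[0,-0.008,0],0],[[0,0,0],[0,-0.016,0],0],[[0,0,0],[0,-0.024,0],0],[[0,0,0],[0,-0.032,0],0],[[0,0,0],[0,-0.04,0],0],[[0,0,0],[0,-0.046,0],0],[[0,0,0],[0,-0.05,0],0],[[0,0,0],[0,-0.05,0],0]]' 60
python3 -c "
from h import *
goto([.554,.052,.0625],-30.2)"
```

```text
clock: 23.9
tool_pos: [0.5252, 0.0035, 0.0624]
eef_rot: [0.965, -0.261, 0.0, -0.0]
contact_force: [0.5, 0.1, -4.1]
opening: 0.176
clock: 24.7
tool_pos: [0.5506, 0.047, 0.0624]
eef_rot: [0.965, -0.26, 0.0, -0.001]
contact_force: [1.5, 0.4, -4.1]
opening: 0.176
clock 24.7 turn [-0.0013 -0.0001  0.0001] shift [ 0.0004 -0.006  -0.0001] pos [0.5506 0.047  0.0624] F [ 1.5  0.4 -4.1]
```

```bash
python3 -m pendant '[[[0,0,0],[0,-0.002,0],0],[[0,0,0],[0,-0.004,0],0],[[0,0,0],[0,-0.006,0],0],[[0,0,0],[0,-0.006,0],0]]' 60
python3 -m pendant '[[[0,0,0],[0,-0.002,0],0],[[0,0,0],[0,-0.004,0],0],[[0,0,0],[0,-0.004,0],0]]' 60
python3 -m pendant '[[[0,0,0],[0,-0.002,0],0],[[0,0,0],[0,-0.004,0],0],[[0,0,0],[0,-0.004,0],0]]' 60
```

```text
clock: 25.1
tool_pos: [0.5533, 0.0516, 0.0624]
eef_rot: [0.965, -0.261, 0.0, -0.0]
contact_force: [0.4, 0.6, -4.4]
opening: 0.173
clock: 25.4
tool_pos: [0.5544, 0.0535, 0.0623]
eef_rot: [0.965, -0.261, -0.001, 0.001]
contact_force: [-1.8, -4.4, -3.2]
opening: 0.175
clock: 25.7
tool_pos: [0.5544, 0.0537, 0.0621]
eef_rot: [0.965, -0.263, -0.002, 0.003]
contact_force: [-5.4, -10.9, -2.8]
opening: 0.174
```

Home: contact stopped the bar at the expected depth, with axial force at 12 N. Now the first stroke, as an arc about the pivot with a radius of 187 mm.

```bash
python3 -m pendant '[[[0,0,-0.1],[0.0187,0.003,0],0],[[0,0,-0.2],[0.0372,0,0],0],[[0,0,-0.3],[0.0553,-0.0044,0],0],[[0,0,-0.4],[0.0728,-0.0108,0],0],[[0,0,-0.5],[0.0897,-0.0189,0],0],[[0,0,-0.6],[0.1056,-0.0287,0],0],[[0,0,-0.65],[0.1132,-0.0341,0],0],[[0,0,-0.65],[0.1132,-0.0341,0],0],[[0,0,-0.65],[0.1132,-0.0341,0],0],[[0,0,-0.65],[0.1132,-0.0341,0],0]]' 60
cat >> h.py <<'E'
def lever():
    st=r.get_state(); v=st["tool_pos"][:2]-np.array([.648,.2135]); x=Ro.from_quat(st["eef_rot"]).as_matrix()[:,0]
    print("clock",round(st["clock"],2),"pos angle",round(np.arctan2(v[1],v[0])+np.radians(120.2),3),"tool angle",round(np.arctan2(x[1],x[0])+np.radians(30.2),3),"rad",round(np.hypot(*v),4),"F",np.round(st["contact_force"],1),"z",round(st["tool_pos"][2],4))
E
python3 - <<'E'
from h import *
lever(); snap('scene','s7.png')
E
```

```text
clock: 26.7
tool_pos: [0.6594, 0.028, 0.06]
eef_rot: [0.998, 0.058, -0.014, -0.0]
contact_force: [-21.6, -5.5, 6.7]
opening: 0.172
clock 26.7 pos angle 0.589 tool angle 0.644 rad 0.1858 F [-21.6  -5.5   6.7] z 0.06
```

View pics/s7.png

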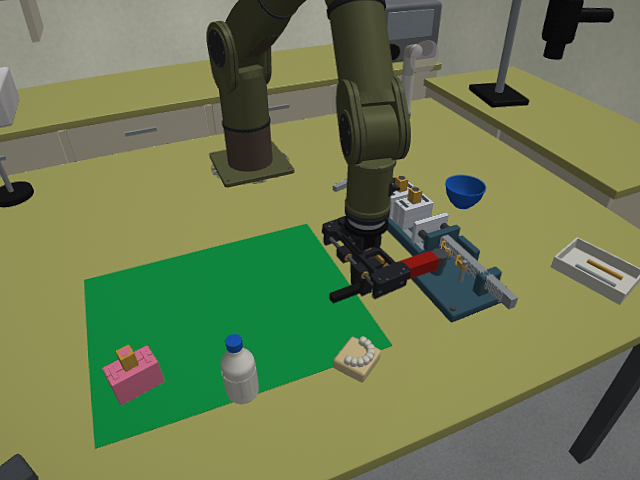

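At the end of the stroke the lever is at about 0.55–0.59 with 22 N. The flasks stay in place and the bystanders are undisturbed. Next I return and repeat.

```bash
python3 -m pendant '[[[0,0,0.1],[-0.0187,-0.0009,0],0],[[0,0,0.2],[-0.0372,-0.0037,0],0],[[0,0,0.3],[-0.0553,-0.0084,0],0],[[0,0,0.4],[-0.0728,-0.0148,0],0],[[0,0,0.5],[-0.0897,-0.0229,0],0],[[0,0,0.6],[-0.1056,-0.0327,0],0],[[0,0,0.7],[-0.1205,-0.044,0],0],[[0,0,0.7],[-0.1205,-0.044,0],0],[[0,0,0.7],[-0.1205,-0.044,0],0],[[0,0,0.7],[-0.1205,-0.044,0],0]]' 60 >/dev/null; python3 -c "
from h import *
lever()"
python3 -m pendant '[[[0,0,-0.1],[0.0187,-0.0009,0],0],[[0,0,-0.2],[0.0372,-0.0037,0],0],[[0,0,-0.3],[0.0553,-0.0084,0],0],[[0,0,-0.4],[0.0728,-0.0148,0],0],[[0,0,-0.5],[0.0897,-0.0229,0],0],[[0,0,-0.6],[0.1056,-0.0327,0],0],[[0,0,-0.7],[0.1205,-0.044,0],0],[[0,0,-0.7],[0.1205,-0.044,0],0],[[0,0,-0.7],[0.1205,-0.044,0],0],[[0,0,-0.7],[0.1205,-0.044,0],0]]' 60 >/dev/null; python3 -c "
from h import *
lever()"
python3 -m pendant '[[[0,0,0.1],[-0.0187,-0.0009,0],0],[[0,0,0.2],[-0.0372,-0.0037,0],0],[[0,0,0.3],[-0.0553,-0.0084,0],0],[[0,0,0.4],[-0.0728,-0.0148,0],0],[[0,0,0.5],[-0.0897,-0.0229,0],0],[[0,0,0.6],[-0.1056,-0.0327,0],0],[[0,0,0.7],[-0.1205,-0.044,0],0],[[0,0,0.7],[-0.1205,-0.044,0],0],[[0,0,0.7],[-0.1205,-0.044,0],0],[[0,0,0.7],[-0.1205,-0.044,0],0]]' 60 >/dev/null
python3 - <<'E'
from h import *
lever(); s=snap('scene'); im=s["bgr"]
cv2.imwrite("pics/c4.png",cv2.resize(im[160:320,310:530],None,fx=3.6,fy=3.6,interpolation=cv2.INTER_CUBIC))
E
```

```text
clock 27.75 pos angle -0.012 tool angle -0.053 rad 0.1852 F [  8.5 -10.   -7.1] z 0.0634
clock 28.75 pos angle 0.588 tool angle 0.645 rad 0.1856 F [-20.9  -4.8   4.2] z 0.0595
clock 29.75 pos angle -0.012 tool angle -0.052 rad 0.1848 F [  7.4 -10.2  -8. ] z 0.0635
```

View pics/c4.png

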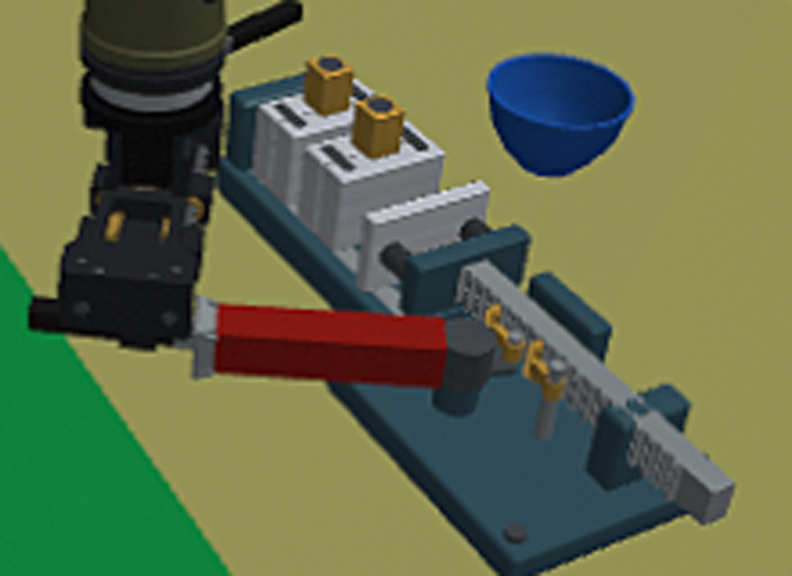

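The carriage is advancing, both flasks stand square, and the lever is back at rest. From here I'll track carriage travel numerically, using the toothed bar's end in the scene camera.

```bash
cat >> h.py <<'E'
def travel(im=None):
    """toothed bar end column -> carriage travel; pin colours behind the crosshead"""
    s=snap('scene'); im0=cv2.imread("pics/scene0.png"); out=[]
    for i in (im0,s["bgr"]):
        S=cv2.cvtColor(i,cv2.COLOR_BGR2HSV)[...,1]; m=(S<45).astype(np.uint8); w=m[260:312,455:535]
        n,l,st,c=cv2.connectedComponentsWithStats(w); k=1+np.argmax(st[1:,4]); ys,xs=np.where(l==k)
        t=xs+455+.5*(ys+260); out.append((np.sort(xs)[-6:].mean()+455,np.sort(t)[-12:].mean()))
    u=np.array([.9996,.0297,0]); P=np.array([.388,.2528,.06])
    q=proj(s,[P+u*.50,P+u*.40,]); g=(q[0]-q[1])/100
    print("cols",np.round(out,1),"travel mm by col",round((out[0][0]-out[1][0])/g[0],1),"by col+row/2",round((out[0][1]-out[1][1])/(g[0]+.5*g[1]),1))
E
python3 -c "
from h import *
travel()"
```

```text
cols [[520.7 673. ]
 [512.7 661. ]] travel mm by col 20.8 by col+row/2 21.2
```

```bash
python3 -m pendant '[[[0,0,-0.1],[0.0187,-0.0009,0],0],[[0,0,-0.2],[0.0372,-0.0037,0],0],[[0,0,-0.3],[0.0553,-0.0084,0],0],[[0,0,-0.4],[0.0728,-0.0148,0],0],[[0,0,-0.5],[0.0897,-0.0229,0],0],[[0,0,-0.6],[0.1056,-0.0327,0],0],[[0,0,-0.7],[0.1205,-0.044,0],0],[[0,0,-0.7],[0.1205,-0.044,0],0],[[0,0,-0.7],[0.1205,-0.044,0],0],[[0,0,-0.7],[0.1205,-0.044,0],0]]' 60 >/dev/null; python3 -c "
from h import *
lever()"
python3 -m pendant '[[[0,0,0.1],[-0.0187,-0.0009,0],0],[[0,0,0.2],[-0.0372,-0.0037,0],0],[[0,0,0.3],[-0.0553,-0.0084,0],0],[[0,0,0.4],[-0.0728,-0.0148,0],0],[[0,0,0.5],[-0.0897,-0.0229,0],0],[[0,0,0.6],[-0.1056,-0.0327,0],0],[[0,0,0.7],[-0.1205,-0.044,0],0],[[0,0,0.7],[-0.1205,-0.044,0],0],[[0,0,0.7],[-0.1205,-0.044,0],0],[[0,0,0.7],[-0.1205,-0.044,0],0]]' 60 >/dev/null
python3 -m pendant '[[[0,0,-0.1],[0.0187,-0.0009,0],0],[[0,0,-0.2],[0.0372,-0.0037,0],0],[[0,0,-0.3],[0.0553,-0.0084,0],0],[[0,0,-0.4],[0.0728,-0.0148,0],0],[[0,0,-0.5],[0.0897,-0.0229,0],0],[[0,0,-0.6],[0.1056,-0.0327,0],0],[[0,0,-0.7],[0.1205,-0.044,0],0],[[0,0,-0.7],[0.1205,-0.044,0],0],[[0,0,-0.7],[0.1205,-0.044,0],0],[[0,0,-0.7],[0.1205,-0.044,0],0]]' 60 >/dev/null; python3 -c "
from h import *
lever()"
python3 -m pendant '[[[0,0,0.1],[-0.0187,-0.0009,0],0],[[0,0,0.2],[-0.0372,-0.0037,0],0],[[0,0,0.3],[-0.0553,-0.0084,0],0],[[0,0,0.4],[-0.0728,-0.0148,0],0],[[0,0,0.5],[-0.0897,-0.0229,0],0],[[0,0,0.6],[-0.1056,-0.0327,0],0],[[0,0,0.7],[-0.1205,-0.044,0],0],[[0,0,0.7],[-0.1205,-0.044,0],0],[[0,0,0.7],[-0.1205,-0.044,0],0],[[0,0,0.7],[-0.1205,-0.044,0],0]]' 60 >/dev/null
cat >> h.py <<'E'
def necks():
    s=snap('scene'); H,S,V=cv2.split(cv2.cvtColor(s["bgr"],cv2.COLOR_BGR2HSV))
    m=((H>10)&(H<24)&(S>150)&(V>90)).astype(np.uint8)*255
    w=m[165:225,380:440]
    for c in cv2.findContours(w,0,2,offset=(380,165))[0]:
        if cv2.contourArea(c)<40: continue
        x,y,a,b=cv2.boundingRect(c); X=ray(s,(x+a/2,y+b/2),.096)[0]-[.388,.2528,0]
        print("neck px",(x+a/2,y+b/2),"size",a,b,"press x,y",np.round([X[0]+.0297*X[1],X[1]-.0297*X[0]],4))
E
python3 -c "
from h import *
lever();travel();necks()"
```

```text
clock 30.85 pos angle 0.588 tool angle 0.645 rad 0.1852 F [-20.6  -4.5   3.5] z 0.0596
clock 32.85 pos angle 0.588 tool angle 0.645 rad 0.185 F [-20.8  -4.3   3.9] z 0.0595
clock 33.85 pos angle -0.012 tool angle -0.052 rad 0.1844 F [ 9.9 -9.2 -7.7] z 0.0636
cols [[520.7 673. ]
 [505.5 650.4]] travel mm by col 39.5 by col+row/2 40.2
neck px (415.5, 195.0) size 13 18 press x,y [0.081  0.0096]
neck px (401.5, 184.0) size 13 16 press x,y [0.0251 0.007 ]
```

```bash
python3 -m pendant '[[[0,0,-0.1],[0.0187,-0.0009,0],0],[[0,0,-0.2],[0.0372,-0.0037,0],0],[[0,0,-0.3],[0.0553,-0.0084,0],0],[[0,0,-0.4],[0.0728,-0.0148,0],0],[[0,0,-0.5],[0.0897,-0.0229,0],0],[[0,0,-0.6],[0.1056,-0.0327,0],0],[[0,0,-0.7],[0.1205,-0.044,0],0],[[0,0,-0.7],[0.1205,-0.044,0],0],[[0,0,-0.7],[0.1205,-0.044,0],0],[[0,0,-0.7],[0.1205,-0.044,0],0]]' 60 >/dev/null; python3 -c "
from h import *
lever()"
python3 -m pendant '[[[0,0,0.1],[-0.0187,-0.0009,0],0],[[0,0,0.2],[-0.0372,-0.0037,0],0],[[0,0,0.3],[-0.0553,-0.0084,0],0],[[0,0,0.4],[-0.0728,-0.0148,0],0],[[0,0,0.5],[-0.0897,-0.0229,0],0],[[0,0,0.6],[-0.1056,-0.0327,0],0],[[0,0,0.7],[-0.1205,-0.044,0],0],[[0,0,0.7],[-0.1205,-0.044,0],0],[[0,0,0.7],[-0.1205,-0.044,0],0],[[0,0,0.7],[-0.1205,-0.044,0],0]]' 60 >/dev/null
python3 - <<'E'
from h import *
lever();travel();necks()
# old wrist picture w4: lateral place of the far flask on the bed
w=r.snapshot('wrist'); T=np.eye(4);T[:3,:3]=Ro.from_quat([.695,.719,0,-.002]).as_matrix();T[:3,3]=[.6169,.1217,.3166]
W=T@np.array(w["T_tool_cam"]); s=dict(w,R=W[:3,:3].T,t=-W[:3,:3].T@W[:3,3]); im=cv2.imread("pics/w4.png")
H,S,V=cv2.split(cv2.cvtColor(im,cv2.COLOR_BGR2HSV))
print("neck",ray(s,[(503,35)],.116)[0])
for y in (95,105,115,125):
    xs=np.where(((H[y]>85)&(H[y]<112)&(S[y]>45)))[0]; xs=xs[(xs>395)&(xs<520)]; print(y,xs.min(),xs.max(),ray(s,[(xs.min(),y),(xs.max()+1,y)],.028)[:,:2].tolist())
E
```

```text
clock 34.95 pos angle 0.588 tool angle 0.645 rad 0.1849 F [-21.4  -5.1   4.4] z 0.0596
clock 35.95 pos angle -0.012 tool angle -0.052 rad 0.1842 F [ 8.  -8.9 -7.5] z 0.0636
cols [[520.7 673. ]
 [504.8 648.1]] travel mm by col 41.3 by col+row/2 44.3
neck px (415.5, 195.0) size 13 18 press x,y [0.081  0.0096]
neck px (401.5, 184.0) size 13 16 press x,y [0.0251 0.007 ]
neck [0.47683783 0.25722154 0.116     ]
95 410 505 [[0.5205823341508002, 0.20742097130983395], [0.5155317695940587, 0.3037336495629677]]
105 409 505 [[0.5300904346891145, 0.20723754286024687], [0.5250989860362744, 0.3050801759095442]]
115 409 503 [[0.5396464220172035, 0.20805779485695353], [0.5348739996929623, 0.30438859663526513]]
125 408 502 [[0.5493426690183146, 0.20789204971672853], [0.5446836946963532, 0.3047499858932981]]
```

Run:
```python
from h import *
s=snap('scene','s8.png'); im=s["bgr"]
cv2.imwrite("pics/c5.png",cv2.resize(im[170:320,375:535],None,fx=4,fy=4,interpolation=cv2.INTER_CUBIC))
```

```text
(no output)
```

View pics/c5.png

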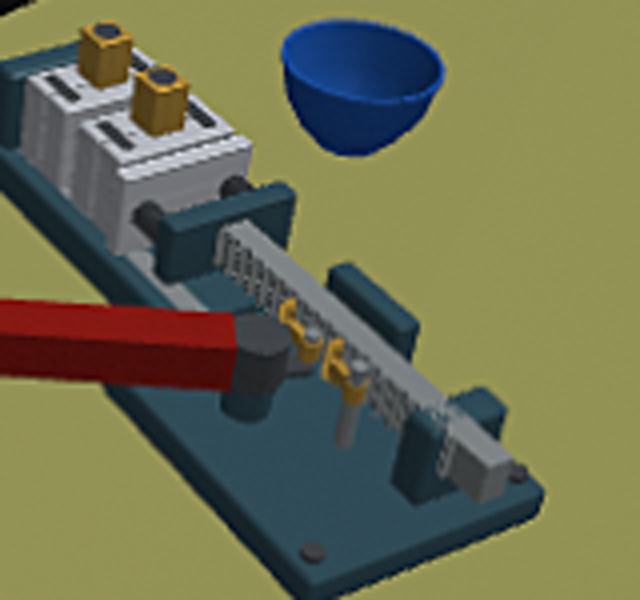

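Travel is about 50 mm, with the plate now close to the flasks and the springs relaxed. The bar end was confused with a dark base bolt at (505,288), so I'll mask by brightness. Stroke 6 next.

```bash
sed -i 's/S=cv2.cvtColor(i,cv2.COLOR_BGR2HSV)\[...,1\]; m=(S<45)/S,V=cv2.split(cv2.cvtColor(i,cv2.COLOR_BGR2HSV))[1:]; m=((S<45)\&(V>95))/' h.py
python3 -c "
from h import *
travel()"
python3 -m pendant '[[[0,0,-0.1],[0.0187,-0.0009,0],0],[[0,0,-0.2],[0.0372,-0.0037,0],0],[[0,0,-0.3],[0.0553,-0.0084,0],0],[[0,0,-0.4],[0.0728,-0.0148,0],0],[[0,0,-0.5],[0.0897,-0.0229,0],0],[[0,0,-0.6],[0.1056,-0.0327,0],0],[[0,0,-0.7],[0.1205,-0.044,0],0],[[0,0,-0.7],[0.1205,-0.044,0],0],[[0,0,-0.7],[0.1205,-0.044,0],0],[[0,0,-0.7],[0.1205,-0.044,0],0]]' 60 >/dev/null; python3 -c "
from h import *
lever()"
python3 -m pendant '[[[0,0,0.1],[-0.0187,-0.0009,0],0],[[0,0,0.2],[-0.0372,-0.0037,0],0],[[0,0,0.3],[-0.0553,-0.0084,0],0],[[0,0,0.4],[-0.0728,-0.0148,0],0],[[0,0,0.5],[-0.0897,-0.0229,0],0],[[0,0,0.6],[-0.1056,-0.0327,0],0],[[0,0,0.7],[-0.1205,-0.044,0],0],[[0,0,0.7],[-0.1205,-0.044,0],0],[[0,0,0.7],[-0.1205,-0.044,0],0],[[0,0,0.7],[-0.1205,-0.044,0],0]]' 60 >/dev/null
python3 -c "
from h import *
lever();travel();necks()"
```

```text
cols [[520.2 670.1]
 [501.2 642.2]] travel mm by col 49.5 by col+row/2 49.6
clock 37.2 pos angle 0.588 tool angle 0.644 rad 0.1848 F [-20.2  -4.    5.7] z 0.0596
clock 38.2 pos angle -0.012 tool angle -0.052 rad 0.1842 F [ 8.1 -8.8 -6.6] z 0.0637
cols [[520.2 670.1]
 [498.  637.5]] travel mm by col 57.8 by col+row/2 58.0
neck px (408.0, 189.5) size 26 27 press x,y [0.053  0.0073]
```

```bash
python3 -m pendant '[[[0,0,-0.1],[0.0187,-0.0009,0],0],[[0,0,-0.2],[0.0372,-0.0037,0],0],[[0,0,-0.3],[0.0553,-0.0084,0],0],[[0,0,-0.4],[0.0728,-0.0148,0],0],[[0,0,-0.5],[0.0897,-0.0229,0],0],[[0,0,-0.6],[0.1056,-0.0327,0],0],[[0,0,-0.7],[0.1205,-0.044,0],0],[[0,0,-0.7],[0.1205,-0.044,0],0],[[0,0,-0.7],[0.1205,-0.044,0],0],[[0,0,-0.7],[0.1205,-0.044,0],0]]' 60 >/dev/null; python3 -c "
from h import *
lever()"
python3 -m pendant '[[[0,0,0.1],[-0.0187,-0.0009,0],0],[[0,0,0.2],[-0.0372,-0.0037,0],0],[[0,0,0.3],[-0.0553,-0.0084,0],0],[[0,0,0.4],[-0.0728,-0.0148,0],0],[[0,0,0.5],[-0.0897,-0.0229,0],0],[[0,0,0.6],[-0.1056,-0.0327,0],0],[[0,0,0.7],[-0.1205,-0.044,0],0],[[0,0,0.7],[-0.1205,-0.044,0],0],[[0,0,0.7],[-0.1205,-0.044,0],0],[[0,0,0.7],[-0.1205,-0.044,0],0]]' 60 >/dev/null
python3 - <<'E'
from h import *
lever();travel();necks(); s=snap('scene'); im=s["bgr"]
cv2.imwrite("pics/c6.png",cv2.resize(im[170:320,375:535],None,fx=4,fy=4,interpolation=cv2.INTER_CUBIC))
E
```

```text
clock 39.3 pos angle 0.588 tool angle 0.644 rad 0.1848 F [-20.5  -3.3   4.6] z 0.0596
clock 40.3 pos angle -0.012 tool angle -0.052 rad 0.1842 F [ 8.4 -9.  -7.1] z 0.0637
cols [[520.2 670.1]
 [485.3 620. ]] travel mm by col 90.8 by col+row/2 89.1
neck px (406.0, 188.5) size 24 25 press x,y [0.0472 0.0055]
```

View pics/c6.png

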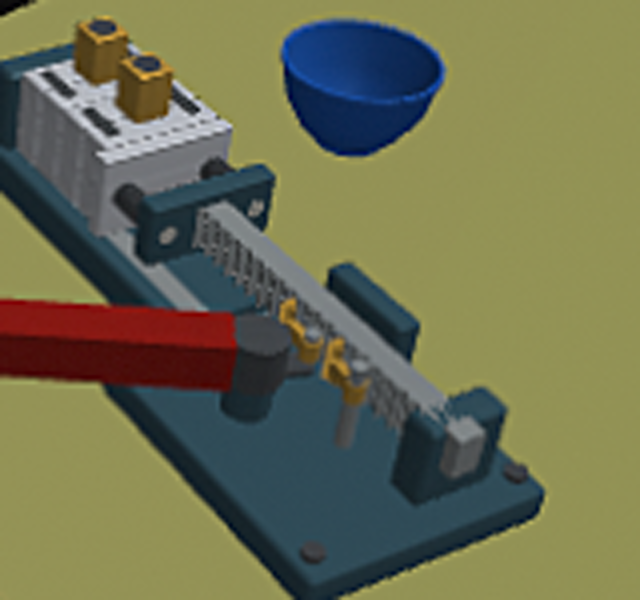

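White pin ends just show behind the crosshead at crop (168,235) and (257,208), so the squeeze is about 0–2 mm. The flasks are closed up against the jaw. One more stroke (the eighth) should give about a centimetre.

```bash
python3 -m pendant '[[[0,0,-0.1],[0.0187,-0.0009,0],0],[[0,0,-0.2],[0.0372,-0.0037,0],0],[[0,0,-0.3],[0.0553,-0.0084,0],0],[[0,0,-0.4],[0.0728,-0.0148,0],0],[[0,0,-0.5],[0.0897,-0.0229,0],0],[[0,0,-0.6],[0.1056,-0.0327,0],0],[[0,0,-0.7],[0.1205,-0.044,0],0],[[0,0,-0.7],[0.1205,-0.044,0],0],[[0,0,-0.7],[0.1205,-0.044,0],0],[[0,0,-0.7],[0.1205,-0.044,0],0]]' 60 >/dev/null; python3 -c "
from h import *
lever()"
python3 -m pendant '[[[0,0,0.1],[-0.0187,-0.0009,0],0],[[0,0,0.2],[-0.0372,-0.0037,0],0],[[0,0,0.3],[-0.0553,-0.0084,0],0],[[0,0,0.4],[-0.0728,-0.0148,0],0],[[0,0,0.5],[-0.0897,-0.0229,0],0],[[0,0,0.6],[-0.1056,-0.0327,0],0],[[0,0,0.7],[-0.1205,-0.044,0],0],[[0,0,0.7],[-0.1205,-0.044,0],0],[[0,0,0.7],[-0.1205,-0.044,0],0],[[0,0,0.7],[-0.1205,-0.044,0],0]]' 60 >/dev/null
python3 - <<'E'
from h import *
lever();necks(); s=snap('scene','s9.png'); im=s["bgr"]
cv2.imwrite("pics/c7.png",cv2.resize(im[180:300,380:500],None,fx=5,fy=5,interpolation=cv2.INTER_CUBIC))
E
```

```text
clock 41.45 pos angle 0.588 tool angle 0.644 rad 0.1848 F [-20.9  -4.2   4.8] z 0.0597
clock 42.45 pos angle -0.012 tool angle -0.052 rad 0.1842 F [ 8.4 -9.8 -7.3] z 0.0637
neck px (406.0, 188.5) size 24 25 press x,y [0.0472 0.0055]
```

View pics/c7.png

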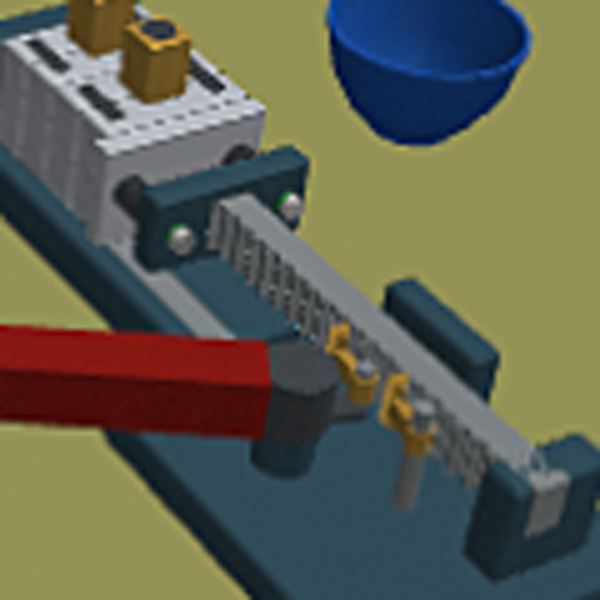

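Green shows just behind the white pin ends at crop (172,230) and (282,198), so the squeeze is over 5 mm. I'll put a number on it from the crosshead shift between strokes.

Run:
```python
from h import *
s=snap('scene'); a=cv2.imread("pics/s8.png"); b=cv2.imread("pics/s9.png")
# press-axis position of the crosshead's top rear edge (z~.079), scanned along the press axis at several y
P=np.array([.388,.2528,0]);u=np.array([.9996,.0297,0]);v=np.array([-.0297,.9996,0])
for name,im in(("after5",a),("after8",b)):
    g=cv2.GaussianBlur(cv2.cvtColor(im,cv2.COLOR_BGR2HSV),(0,0),.7).astype(np.float32)
    for y in (.025,.03,.035):
        X=np.arange(.06,.2,.0005); q=proj(s,[P+u*x+v*y+[0,0,.075] for x in X]).astype(np.float32)
        col=cv2.remap(im.astype(np.float32),q[:,0].reshape(-1,1),q[:,1].reshape(-1,1),cv2.INTER_LINEAR).reshape(-1,3)
        lum=col@[.3,.3,.4]; d=np.gradient(cv2.GaussianBlur(lum.reshape(-1,1),(0,0),3).ravel())
        k=np.argsort(-abs(d)); pk=[]
        for i in k:
            if all(abs(i-j)>8 for j in pk): pk.append(i)
            if len(pk)==5: break
        print(name,y,[(round(X[i]*1000,1),round(float(d[i]),2)) for i in sorted(pk)])
H,S,V=cv2.split(cv2.cvtColor(b,cv2.COLOR_BGR2HSV))
m=((H>48)&(H<82)&(S>60)); ys,xs=np.where(m[205:240,405:450]); print("green px",[(x+405,y+205) for x,y in zip(xs,ys)])
```

```text
after5 0.025 [(np.float64(82.5), 12.27), (np.float64(97.5), -7.5), (np.float64(103.0), 10.2), (np.float64(115.5), -9.54), (np.float64(187.5), 8.72)]
after5 0.03 [(np.float64(76.5), 10.53), (np.float64(98.5), -9.37), (np.float64(104.0), 9.21), (np.float64(151.5), -7.45), (np.float64(182.5), 7.95)]
after5 0.035 [(np.float64(97.5), -8.15), (np.float64(104.0), 8.32), (np.float64(115.5), -8.87), (np.float64(152.0), -7.65), (np.float64(177.0), 8.47)]
after8 0.025 [(np.float64(66.5), 12.24), (np.float64(95.5), -7.91), (np.float64(114.5), -4.25), (np.float64(141.0), -2.5), (np.float64(161.5), 9.65)]
after8 0.03 [(np.float64(62.5), 5.61), (np.float64(80.5), -5.24), (np.float64(85.0), 5.26), (np.float64(94.5), -8.67), (np.float64(155.0), 9.53)]
after8 0.035 [(np.float64(69.0), 3.27), (np.float64(96.0), -8.31), (np.float64(124.5), -7.73), (np.float64(141.5), -2.55), (np.float64(149.0), 7.8)]
green px [(np.int64(437), np.int64(218)), (np.int64(438), np.int64(218)), (np.int64(436), np.int64(219)), (np.int64(437), np.int64(219)), (np.int64(435), np.int64(220)), (np.int64(436), np.int64(220)), (np.int64(435), np.int64(221)), (np.int64(439), np.int64(224)), (np.int64(414), np.int64(225)), (np.int64(415), np.int64(225)), (np.int64(413), np.int64(226)), (np.int64(414), np.int64(226)), (np.int64(413), np.int64(227)), (np.int64(413), np.int64(228))]
```

By crosshead shift the squeeze is only about 5–8 mm, too coarse to settle against the 5 mm limit. I'll let go of the bar in its socket and look at the pins close up.

```bash
python3 -m pendant '[[[0,0,-0.03],[0.006,0.002,0],0],[[0,0,-0.05],[0.009,0.004,0],0],[[0,0,-0.05],[0.009,0.004,0],0],[[0,0,-0.05],[0.009,0.004,0],0.5],[[0,0,-0.05],[0.009,0.004,0],0.5],[[0,0,-0.05],[0.009,0.004,0],0.5],[[0,0,-0.05],[0.009,0.004,0],0.5]]' 60
python3 -m pendant '[[[0,0,0],[0,0,-0.03],0.5],[[0,0,0],[0,0,-0.07],0.5],[[0,0,0],[0,0,-0.12],0.5],[[0,0,0],[0,0,-0.13],0.5]]' | head -2
python3 -c "
from h import *
lever();goto([.51,.25,.18],-85)"
```

```text
clock: 43.3
tool_pos: [0.5524, 0.0521, 0.0626]
eef_rot: [0.965, -0.261, -0.0, -0.001]
contact_force: [0.1, -0.0, -0.7]
opening: 0.491
clock: 43.7
tool_pos: [0.5552, 0.0512, 0.1972]
clock 43.7 pos angle 0.008 tool angle -0.001 rad 0.187 F [0.7 0.4 0.2] z 0.1972
clock 43.7 turn [-0.0081 -0.0036  0.955 ] shift [-0.1394 -0.1488  0.0171] pos [0.5552 0.0512 0.1972] F [0.7 0.4 0.2]
```

```bash
python3 -m pendant '[[[0,0,0.12],[-0.02,-0.02,0],0.3],[[0,0,0.24],[-0.04,-0.04,0],0.3],[[0,0,0.36],[-0.06,-0.06,0],0.3],[[0,0,0.48],[-0.08,-0.08,0],0.3],[[0,0,0.6],[-0.1,-0.1,0.005],0.3],[[0,0,0.72],[-0.12,-0.12,0.01],0.3],[[0,0,0.84],[-0.135,-0.135,0.015],0.3],[[-0.008,-0.004,0.955],[-0.139,-0.149,0.017],0.3],[[-0.008,-0.004,0.955],[-0.139,-0.149,0.017],0.3],[[-0.008,-0.004,0.955],[-0.139,-0.149,0.017],0.3]]' | head -2
python3 -m pendant '[[[0,0,0],[0,0,0],0.3],[[0,0,0],[0,0,0],0.3],[[0,0,0],[0,0,0],0.3]]' | tail -4
python3 - <<'E'
from h import *
np.set_printoptions(precision=4,suppress=True)
s=snap('wrist','w7.png'); im=s["bgr"]; H,S,V=cv2.split(cv2.cvtColor(im,cv2.COLOR_BGR2HSV))
g=((H>45)&(H<85)&(S>70)).astype(np.uint8)*255
P=np.array([.388,.2528,0]);u=np.array([.9996,.0297,0]);v=np.array([-.0297,.9996,0])
pr=proj(s,[P+u*x+v*y+[0,0,.056] for x,y in((.11,.04),(.11,-.04),(.14,.04),(.14,-.04))]);print(pr)
for c in cv2.findContours(g,0,2)[0]:
    if cv2.contourArea(c)<8: continue
    x,y,a,b=cv2.boundingRect(c)
    if abs(y-230)<120: print("green",(x,y,a,b),cv2.contourArea(c),"len mm",1000*np.linalg.norm(np.diff(ray(s,[(x+a/2,y),(x+a/2,y+b)],.056),axis=0)))
x0,y0=int(pr[:,0].min()-60),int(max(pr[:,1].min()-110,0)); print(x0,y0)
cv2.imwrite("pics/c8.png",cv2.resize(im[y0:y0+220,x0:x0+290],None,fx=2.7,fy=2.7,interpolation=cv2.INTER_CUBIC))
E
```

```text
clock: 44.7
tool_pos: [0.5073, 0.2497, 0.1752]
tool_pos: [0.5077, 0.2494, 0.1759]
eef_rot: [0.737, -0.676, -0.003, 0.003]
contact_force: [-0.1, 0.4, -0.3]
opening: 0.298
[[246.3592 242.7091]
 [368.9838 249.3385]
 [246.5728 197.4339]
 [373.3593 204.4543]]
green (350, 194, 18, 6) 57.0 len mm 3.8342535906539634
green (254, 189, 18, 6) 59.5 len mm 3.8131046651563096
green (546, 187, 94, 188) 12696.0 len mm 147.25137483280318
186 87
```

Both pins show a green band about 3–4 mm long beyond the 5 mm white end, so the squeeze is about 8–9 mm, well inside 5–19. No further stroke is needed. I'll go back and draw the bar.

```bash
python3 -m pendant '[[[0,0,-0.12],[0.02,0,-0.005],0.5],[[0,0,-0.24],[0.04,0,-0.01],0.5],[[0,0,-0.36],[0.07,-0.01,-0.015],0.5],[[0,0,-0.48],[0.1,-0.02,-0.02],0.5],[[0,0,-0.6],[0.13,-0.025,-0.02],0.5],[[0,0,-0.72],[0.16,-0.027,-0.02],0.5],[[0,0,-0.84],[0.18,-0.027,-0.02],0.5],[[0,0,-0.955],[0.19,-0.027,-0.02],0.5],[[0,0,-0.955],[0.19,-0.027,-0.02],0.5],[[0,0,-0.955],[0.19,-0.027,-0.02],0.5]]' | head -2
python3 -m pendant '[[[0,0,0],[0,0,0],0.5],[[0,0,0],[0,0,0],0.5]]' | head -2
python3 - <<'E'
from h import *
np.set_printoptions(precision=4,suppress=True)
s=snap('wrist','w8.png')
goto([.5535,.0525,.0615],-30.2)
V=cv2.cvtColor(s["bgr"],cv2.COLOR_BGR2HSV)[...,2];S=cv2.cvtColor(s["bgr"],cv2.COLOR_BGR2HSV)[...,1]
d=np.array([.503,.8643,0]); p=np.array([.5535,.0525,.0635])
print(proj(s,[p,p-d*.03,p-d*.06,p+d*.02]))
for y in (230,250,270,290,310): 
    xs=np.where(V[y,260:380]<75)[0]+260; print(y,(xs.min(),xs.max()) if len(xs) else None)
E
```

```text
clock: 46.05
tool_pos: [0.5513, 0.0637, 0.1953]
clock: 46.25
tool_pos: [0.5512, 0.0646, 0.1951]
clock 46.3 turn [ 0.0044  0.0075 -0.0001] shift [0.009  0.0086 0.1336] pos [0.5512 0.0644 0.1951] F [ 0.1 -0.1  0.6]
[[333.8716 241.847 ]
 [333.4458 282.6969]
 [333.027  320.9208]
 [334.1578 213.1176]]
230 (np.int64(322), np.int64(343))
250 (np.int64(322), np.int64(343))
270 (np.int64(322), np.int64(342))
290 (np.int64(321), np.int64(342))
310 (np.int64(260), np.int64(379))
```

```bash
python3 -m pendant '[[[0.004,0.0075,0],[0.009,0.009,0.04],0.5],[[0.004,0.0075,0],[0.009,0.009,0.08],0.5],[[0.004,0.0075,0],[0.009,0.009,0.11],0.5],[[0.004,0.0075,0],[0.009,0.009,0.127],0.5],[[0.004,0.0075,0],[0.009,0.009,0.133],0.5],[[0.004,0.0075,0],[0.009,0.009,0.133],0.5],[[0.004,0.0075,0],[0.009,0.009,0.133],0.5],[[0.004,0.0075,0],[0.009,0.009,0.133],0]]' 60 | head -2
python3 -m pendant '[[[0,0,0],[0,0,0],0],[[0,0,0],[0,0,0],0],[[0,0,0],[0,0,0],0],[[0,0,0],[0,0,0],0],[[0,0,0],[0,0,0],0]]' 60
python3 -c "
from h import *
lever();goto([.474,-.086,.0615],-30.2)"
```

```text
clock: 47.1
tool_pos: [0.5542, 0.0512, 0.0633]
clock: 47.6
tool_pos: [0.5534, 0.0512, 0.0623]
eef_rot: [0.965, -0.261, 0.0, 0.0]
contact_force: [0.2, -0.5, 0.9]
opening: 0.171
clock 47.6 pos angle -0.001 tool angle -0.001 rad 0.1879 F [ 0.2 -0.5  0.9] z 0.0623
clock 47.6 turn [ 0.0002 -0.0001 -0.0009] shift [0.0005 0.1585 0.0009] pos [0.5534 0.0512 0.0623] F [ 0.2 -0.5  0.9]
```

```bash
python3 -m pendant '[[[0,0,0],[0,0.008,0],0],[[0,0,0],[0,0.016,0],0],[[0,0,0],[0,0.024,0],0],[[0,0,0],[0,0.032,0],0],[[0,0,0],[0,0.04,0],0],[[0,0,0],[0,0.048,0],0],[[0,0,0],[0,0.056,0],0],[[0,0,0],[0,0.064,0],0],[[0,0,0],[0,0.072,0],0],[[0,0,0],[0,0.08,0],0]]' 60
python3 -m pendant '[[[0,0,0],[0,0.008,0],0],[[0,0,0],[0,0.016,0],0],[[0,0,0],[0,0.024,0],0],[[0,0,0],[0,0.032,0],0],[[0,0,0],[0,0.04,0],0],[[0,0,0],[0,0.048,0],0],[[0,0,0],[0,0.056,0],0],[[0,0,0],[0,0.064,0],0],[[0,0,0],[0,0.072,0],0],[[0,0,0],[0,0.085,0],0]]' 60
python3 -c "
from h import *
goto([.512,-.203,.08],11.5)"
```

```text
clock: 48.6
tool_pos: [0.5126, -0.0187, 0.0622]
eef_rot: [0.965, -0.261, -0.0, 0.0]
contact_force: [0.7, 1.0, -2.6]
opening: 0.172
clock: 49.6
tool_pos: [0.4703, -0.0914, 0.0622]
eef_rot: [0.966, -0.26, 0.0, -0.0]
contact_force: [-0.7, 0.1, -4.5]
opening: 0.171
clock 49.6 turn [-1.000e-04 -5.000e-04 -7.274e-01] shift [ 0.0921  0.0755 -0.0178] pos [ 0.4703 -0.0914  0.0622] F [-0.7  0.1 -4.5]
```

```bash
python3 -m pendant '[[[0,0,-0.05],[0.01,0.02,-0.005],0],[[0,0,-0.12],[0.02,0.035,-0.01],0],[[0,0,-0.22],[0.03,0.045,-0.015],0],[[0,0,-0.32],[0.045,0.055,-0.018],0],[[0,0,-0.42],[0.06,0.065,-0.018],0],[[0,0,-0.52],[0.075,0.072,-0.018],0],[[0,0,-0.62],[0.085,0.075,-0.018],0],[[0,0,-0.7],[0.092,0.0755,-0.018],0],[[0,0,-0.727],[0.092,0.0755,-0.018],0],[[0,0,-0.727],[0.092,0.0755,-0.018],0]]' 60 | head -2
python3 -m pendant '[[[0,0,0],[0,0,0.02],0],[[0,0,0],[0,0,0.04],0],[[0,0,0],[0,0,0.055],0],[[0,0,0],[0,0,0.062],0],[[0,0,0],[0,0,0.065],0],[[0,0,0],[0,0,0.066],0],[[0,0,0],[0,0,0.066],0]]' 60
python3 -c "
from h import *
goto([.512,-.203,.012],11.5)"
```

```text
clock: 50.6
tool_pos: [0.511, -0.203, 0.0802]
clock: 51.3
tool_pos: [0.5108, -0.2025, 0.0153]
eef_rot: [0.995, 0.099, -0.001, -0.0]
contact_force: [-2.9, 2.1, 3.1]
opening: 0.174
clock 51.3 turn [-0.0007  0.0014 -0.0019] shift [0.0011 0.0007 0.0033] pos [ 0.5108 -0.2025  0.0153] F [-2.9  2.1  3.1]
```

```bash
python3 -m pendant '[[[0,0,0],[0,0,0.001],0],[[0,0,0],[0,0,0.001],0.5],[[0,0,0],[0,0,0.001],0.5],[[0,0,0],[0,0,0.001],0.5],[[0,0,0],[0,0,0.001],0.5],[[0,0,0],[0,0,-0.03],0.5],[[0,0,0],[0,0,-0.08],0.5],[[0,0,0],[0,0,-0.13],0.5],[[0,0,0],[0,0,-0.18],0.5],[[0,0,0],[0,0,-0.23],0.5]]' 60
python3 -m pendant '[[[0,0,0],[0,0.04,0],0.5],[[0,0,0],[0,0.08,0],0.5],[[0,0,0],[0,0.1,0],0.5],[[0,0,0],[0,0.1,0],0.5],[[0,0,0],[0,0.1,0],0.5]]' | head -2
python3 - <<'E'
from h import *
necks(); s=snap('scene','s10.png'); im=s["bgr"]; w=snap('wrist'); 
H,S,V=cv2.split(cv2.cvtColor(im,cv2.COLOR_BGR2HSV)); m=((H>48)&(H<82)&(S>60)); print("green pin px",m[205:240,405:450].sum())
t=snap('top'); th=cv2.cvtColor(t["bgr"],cv2.COLOR_BGR2HSV); red=(((th[...,0]<6)|(th[...,0]>174))&(th[...,1]>150)).astype(np.uint8)
red[:170]=0;red[225:]=0;red[:,:230]=0;red[:,320:]=0
ys,xs=np.where(red); W=ray(t,np.c_[xs,ys],.0725)[:,:2]; u=np.linalg.svd(W-W.mean(0),full_matrices=False)[2][0]; print("lever dir",np.degrees(np.arctan2(u[1],u[0])),len(xs))
cv2.imwrite("pics/c9.png",np.hstack([im[150:330,60:520]]) if 0 else cv2.resize(im[150:420,70:530],None,fx=1.73,fy=1.73,interpolation=cv2.INTER_CUBIC))
E
```

```text
clock: 52.3
tool_pos: [0.5114, -0.2028, 0.2464]
eef_rot: [0.995, 0.099, 0.0, 0.0]
contact_force: [1.2, -0.5, -0.2]
opening: 0.504
clock: 52.8
tool_pos: [0.5312, -0.3002, 0.2439]
neck px (406.0, 188.5) size 24 25 press x,y [0.0472 0.0055]
green pin px 14
lever dir -119.81176535361153 406
```

View pics/c9.png

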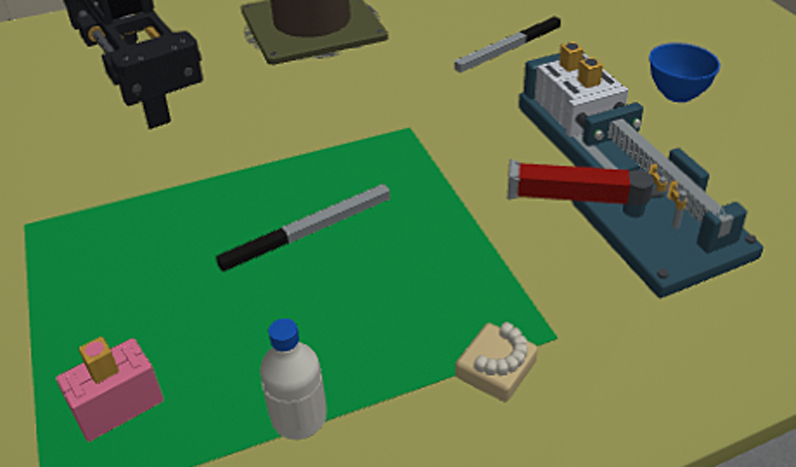

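The bar lies flat on the mat, the lever is at rest, and both flasks are clamped upright with green still showing on the pins. The bystanders look unmoved and the gripper is clear. Handing in.

```bash
python3 -c "
from h import *
print(r.finish_job())"
```

```text
the job is handed in; nothing more can be done
None
```

I finished the job and handed it in at about 53 s on the robot's clock; no verdict is reported. Two flasks were there, and I left the pink one and the second bar alone. I stood both flasks on the bed neck up and pushed the mat bar home, where it met the bore's bottom at about 12 N. I then gave eight full lever strokes, drew the bar out and laid it on the mat.

**Last checks**
- **Squeeze:** a close look at the pins before drawing the bar showed 3–4 mm of green beyond the 5 mm white ends, so about 8–9 mm. The pins showed the same amount of green in the scene camera at the end.
- **Lever:** back at its starting direction of about -120° (seen from above).
- **Flasks:** both upright and closed up against the fixed jaw. The scene camera put their necks about 5–6 mm off the bed's centre line, and an earlier wrist view put one of them 3 mm off; the limit is 16 mm.
- **Bar and bystanders:** in the last picture the bar lies flat on the mat, and the model, bottle and bowl look undisturbed. I did not measure either.

**Checks that failed or disagreed**
- **Coarser squeeze estimate:** working from carriage travel gave only about 5 mm; I trusted the pin colours instead.
- **Carriage tracking:** my reading from the toothed bar's end went wrong after stroke 5 and again after stroke 7, so I judged the travel from pictures there.

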